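# Refit the gooseneck: coupling nut by hand, then nip it up with the wrench

## Task

The gooseneck spout has just been put back on the sink tap after descaling and its coupling nut is still loose. Run the nut down by hand (clockwise seen from above) until you feel it seat, then nip it up with the open-ended wrench by about an eighth of a turn, well short of a quarter turn, so that the new seal is squeezed but not crushed. Lay the wrench back down flat in the shallow tray, leave the spout pointing over the sink, and do not disturb the other things on the counter.

Things in the scene. Friction and masses are not known exactly. Their poses are not given: they have to be found in the camera images.
- nut: Brass hex coupling nut, captive on the gooseneck: 32 mm across flats, 37 across corners, 18 high. Origin: its centre, 98 mm above the counter; z up, x the outward normal of a flat (flats every 60 degrees). Turns about z only, travel along the thread is nil. The 16 mm spout pipe rises out of its top, so it cannot be taken from straight above: reach in tilted, from the robot's side.
- thread_turn (a joint): The nut's angle on its free thread, rad: starts between -1.8 and -1.1, grows as the nut turns clockwise seen from above, 0 = seated, a firm stop by hand. Takes about 0.1 N m.
- tightening (a joint): The nut's angle past hand-tight, rad, clockwise from above: starts at 0, moves only with thread_turn at 0 and under about 0.9 N m (8 N at the wrench's grip point; more than a light pinch of 10 to 15 N passes on), stays where left; hard stop at 1.4. An eighth of a turn is 0.79. The nut's whole angle is thread_turn + tightening.
- tap: Chrome deck tap, fixed at the right-hand edge of the sink. Origin: on the counter, under the nut's axis. y points over the sink, x away from the robot. Flange 56 mm across; column 36 mm across to z = 60 mm, tapering to a 23 mm thread at z = 74 to 89 mm under the nut. Side valve and lever on the +x side, below z = 60 mm, within 100 mm of the axis. Sink: x 0.38 to 0.80, y 0.02 to 0.38 m.
- spout (a joint): Swivel of the gooseneck about the nut's axis, rad, counter-clockwise seen from above; at 0 it points along the tap's y axis. Starts within 0.15 of 0. Stiff (0.3 N m) but turns if pushed.
- spout_mouth (a point): Mouth of the gooseneck, 200 mm out from the nut's axis, 225 mm above the counter. The 16 mm pipe rises straight from the nut to z = 270 mm, bends over in a half circle of 100 mm radius (top at z = 379 mm) and comes down to this point.
- wrench: Open-ended wrench, 222 mm long, 450 g or so, flat in the tray, z up. Origin: jaw's centre at mid thickness, where the nut's centre comes to lie (within 2 mm, pushed fully on). x points out of the mouth; the straight handle runs along -x. Mouth 33.6 mm wide (y), 10 mm thick, prongs 12 mm wide, to x = 17 mm; throat floor at x = -19.5 mm. On the nut two flats lie along x.
- wrench_grip (a point): Where to hold the wrench: on its red handle, 115 mm behind the jaw's centre, at mid thickness. Handle 22 mm wide (y), 14 mm thick (z), from 57 to 205 mm behind the jaw's centre; its underside is 7 mm below this point. The balance point is about 77 mm behind the jaw's centre.
- tray: Shallow aluminium tray, 325 x 176 mm (x, y), rim 20 mm high, floor and walls 2 mm thick, fixed to the counter. Origin: centre of its underside.
- screwdriver: Yellow-handled screwdriver, 200 mm long, in the tray on the -y side of the wrench, about 85 mm from it. Leave alone.
- old_seal: Black rubber ring, 30 mm across, 6 mm thick, in the tray near its +x, +y corner. Leave alone.
- soap_bottle: Soap bottle, 58 mm across, 170 mm tall, at the back of the counter beyond the tap. Origin at its foot. Leave alone.
- rice_bowl: Blue bowl, 100 mm across, 55 mm high. Leave alone.
- steel_cup: Steel cup, 72 mm across, 85 mm high. Leave alone.
- sauce_jar: Amber jar, 64 mm across, 100 mm tall. Leave alone.
- descaler: Grey bottle, 60 mm across, 150 mm tall. Leave alone.

How it is judged:
On the way, in this order (a step that is already met when the one before it is completed fails the run):
1. the nut is run down by hand until it seats (value of joint thread_turn above -0.1 rad and contact force between wrench and nut below 0.5 N), for 0.2 s.
2. the nut is nipped up with the wrench on it by about an eighth of a turn (value of joint tightening between 0.5 and 1.1 rad and contact force between wrench and nut above 1 N), for 0.1 s.
At the end, for the whole second after the job is handed in: Nut seated (thread_turn above -0.12) and tightened by 0.5 to 1.1 rad (29 to 63 degrees); spout within 0.45 rad of the tap's y axis; wrench at rest in the tray, off the nut: grip point inside the tray's outline, grip point and jaw under 30 mm above the tray's underside (value of joint thread_turn above -0.12 rad and value of joint tightening between 0.5 and 1.1 rad and value of joint spout between -0.45 and 0.45 rad and x of wrench_grip in the frame of tray between -0.16 and 0.16 m and y of wrench_grip in the frame of tray between -0.088 and 0.088 m and z of each of wrench_grip, wrench in the frame of tray below 0.03 m and linear speed of wrench below 0.02 m/s and contact force between wrench and nut below 0.1 N); the robot touches nothing.
It fails at once if the wrench was used on the nut before it had been run down by hand (contact force between wrench and nut above 1 N and value of joint thread_turn below -0.6 rad).
It fails at once if the nut was forced more than 0.3 rad past hand-tight in the gripper (contact force between the fingers and nut above 1 N and value of joint tightening above 0.3 rad).
It fails at once if the nut was over-tightened (more than 1.1 rad past hand-tight) (value of joint tightening above 1.1 rad).
It fails at once if the spout was knocked away from over the sink (more than 0.6 rad) (value of joint spout above 0.6 rad or value of joint spout below -0.6 rad).
It fails at once if a bystander on the counter was moved by more than 30 mm, or one in the tray by more than 60 mm (distance of any of soap_bottle, rice_bowl, steel_cup, sauce_jar, descaler from where it was at the start of the episode above 0.03 m or distance of any of screwdriver, old_seal from where it was at the start of the episode above 0.06 m).
It also fails if it takes over 72 s, if anything falls off the work surface, if the arm or the gripper's body presses on something with over 40 N, if the wrist force passes 120 N, or if a joint passes its speed limit or range.

## Robot

A 7-joint arm with a two-finger parallel gripper is mounted at the origin on the work surface. World frame = base frame: x ahead of the robot, y to its left, z up, the work surface at z = 0. Lengths are in m, angles in rad, forces in N, time in s.
With the tool pointing down it reaches from about 0.4 to 0.85 m from the base axis. Payload 4.5 kg.
Tool frame: the origin (TCP) lies at the very end of the fingers, on their centre line; the grasp point (between the pads) lies 19 mm behind it; y points along the fingers, x is the direction in which the jaws open and shut, and the axes are right-handed (so a half turn about y gives the same grasp; the last joint's range is limited). The gripper opens to 88 mm and grips with 3 to 60 N. Pads are 18 mm wide; open, the fingers measure 123 mm over their backs; the gripper's body (75 mm by 187 mm) begins 45 mm behind the grasp point.
Start: joints at [1.214, 0.689, -0.195, 1.565, 0.157, 0.902, -0.215], TCP at [0.238, -0.578, 0.239] pointing down, gripper open.
Joint ranges: [-3.01, 3.01], [-0.46, 2.08], [-1.47, 1.51], [0.13, 2.56], [-1, 4.14], [0.04, 2.09], [-2.66, 2.66]. Speed limits (rad/s): [2.57, 2.57, 3.14, 3.14, 3.14, 3.14, 3.14].

## Interface

Orientations are given as a unit quaternion [x, y, z, w].
In Python, from plant import r gives the robot as it stands.
- The arm moves only by the shell command python3 -m inch 'ROWS' [OPENING] [FORCE]. ROWS is JSON, a list of rows, each a list of 6 numbers: the shift along the tool's x, y, z in mm, then the turn, a rotation vector about the tool's x, y, z in rad. In form: [[x, y, z, ax, ay, az], ...]. A call has 1 to 12 rows; each row shifts and turns the commanded pose from where the row before left it, along the tool's axes as they then stand; what a row does not reach is not made up. A row lasts 1/12 s, in which the tool goes at most 41.7 mm and 7.16 degrees, less where a joint would pass 70% of its speed; a pose out of reach is approached as far as the arm can. A call is refused whole if a number of a shift passes 41.7 or a number of a turn 0.125, either way. A call with a gripper value outside its range is refused whole. OPENING is the finger opening in mm, from 0 to 88.1, set as the call begins (- or left out, the last holds). The fingers move at their own pace and stop on an object; FORCE is the grip in N (left out, the last holds). Time passes only in rows, so rows that do not move let the fingers close. It gives the time, the measured TCP pose, the force and the opening at its end, in the units of the state.
- r.get_state(): the state, without advancing time (a new reading comes with each control period).
- r.snapshot(name): name is "side" or "top"; returns a dict with "img" (480x640x3 uint8, red, green, blue), "range_z" (480x640 float32, m along the optical axis (not along the pixel's ray), 0 where there is no reading), "mtx" (3x3 intrinsics, pixels), "k1" (the pictures are not rectified: a ray, as slopes to the right and down, at radius r is drawn at 1 + k1 r^2 times it, then the intrinsics apply), "camera_from_world" (4x4, takes a point from world to camera coordinates). Camera axes: x right, y down, z forward; pixel columns grow to the right and rows downward; lengths in m; the calibration is good to about 2 mm. A picture is of the moment at which its call begins.
- r.finish_job(): hands the job in, once; it reports no verdict.
The state is a dict: "clock": time; "q": joint angles; "qd": joint speeds; "joint_torque": joint torques, N m; "tool_pos": TCP position; "eef_rot": TCP orientation; "contact_force": force on the tool from outside, world axes, zero at the start; "moment": the same for the moment, N m; "opening": opening from 0.0 (shut) to 1.0 (fully open).
Only numpy, scipy, OpenCV 4.12 (cv2) and the standard library are available. Lean on these libraries where they do the work, as an engineer would, in place of code of your own. Each camera call takes 0.05 s, during which the arm holds its last target.

## Working session

There is one attempt and no reset: what is moved stays moved. The work goes in short steps, Python scripts to look and compute and a shell command to move; the robot and the scene stay as the last step left them, time stands still between calls to the robot, and variables do not carry over. Pictures are saved under pics/ and viewed, and the job is handed in when it is done.

```bash
ls -la; mkdir -p pics
cat > h.py <<'E'
import numpy as np, cv2
from plant import r
from scipy.spatial.transform import Rotation as R
def snap(n,fn):
    s=r.snapshot(n); cv2.imwrite('pics/'+fn,s['img'][:,:,::-1]); np.savez('last_'+n+'.npz',**{k:v for k,v in s.items()}); return s
def pix2world(s,u,v,z=None,depth=None):
    M=s['mtx']; xd=(u-M[0,2])/M[0,0]; yd=(v-M[1,2])/M[1,1]
    rd=np.hypot(xd,yd); ru=rd
    for _ in range(30): ru=rd/(1+float(s['k1'])*ru**2)
    k=ru/rd if rd>0 else 1
    d=np.array([xd*k,yd*k,1.]); T=np.linalg.inv(s['camera_from_world']); c=T[:3,3]; w=T[:3,:3]@d
    if depth is not None: return c+w*depth
    return c+w*(z-c[2])/w[2]
def world2pix(s,p):
    T=s['camera_from_world']; c=T[:3,:3]@np.array(p)+T[:3,3]; x,y=c[:2]/c[2]; f=1+float(s['k1'])*(x*x+y*y)
    M=s['mtx']; return M[0,0]*x*f+M[0,2],M[1,1]*y*f+M[1,2]
E
python3 - <<'E'
from h import *
np.set_printoptions(precision=4,suppress=True)
for n in ('top','side'):
    s=snap(n,n+'0.png'); print(n,s['mtx'],s['k1'],np.linalg.inv(s['camera_from_world']))
print(r.get_state())
E
```

```text
total 12
drwxr-xr-x  3 agent agent 4096 Dec  7 14:43 .
drwxr-xr-x 23 root  root  4096 Dec  7 14:43 ..
drwxr-xr-x  2 agent agent 4096 Dec  7 14:43 pics
top [[563.0004   0.     325.2433]
 [  0.     563.0004 236.4566]
 [  0.       0.       1.    ]] -0.1252728441193216 [[-0.0274 -0.9968  0.0747  0.5041]
 [-0.9995  0.0287  0.0156 -0.245 ]
 [-0.0177 -0.0742 -0.9971  1.385 ]
 [ 0.      0.      0.      1.    ]]
side [[591.6312   0.     311.5255]
 [  0.     591.6312 240.4083]
 [  0.       0.       1.    ]] -0.055025236049601335 [[-0.6706 -0.4801  0.5656 -0.28  ]
 [-0.7418  0.4245 -0.5192  0.5663]
 [ 0.0092 -0.7677 -0.6408  1.1194]
 [ 0.      0.      0.      1.    ]]
{'clock': 0.1, 'q': array([ 1.2138,  0.6899, -0.1945,  1.5663,  0.1573,  0.9025, -0.2151]), 'qd': array([-0.0007, -0.0014, -0.0017, -0.0031,  0.0006, -0.0002,  0.001 ]), 'joint_torque': array([ -0.0037, -52.8498,  -1.2712, -15.3837,  -0.0525,   0.002 ,
         0.    ]), 'tool_pos': array([ 0.2378, -0.5774,  0.238 ]), 'eef_rot': array([-0.5873,  0.3939, -0.3929,  0.5879]), 'contact_force': array([-0.6814,  0.2326,  0.469 ]), 'moment': array([0.0006, 0.0368, 0.0117]), 'opening': 0.9995902401071918}
```

View pics/top0.png

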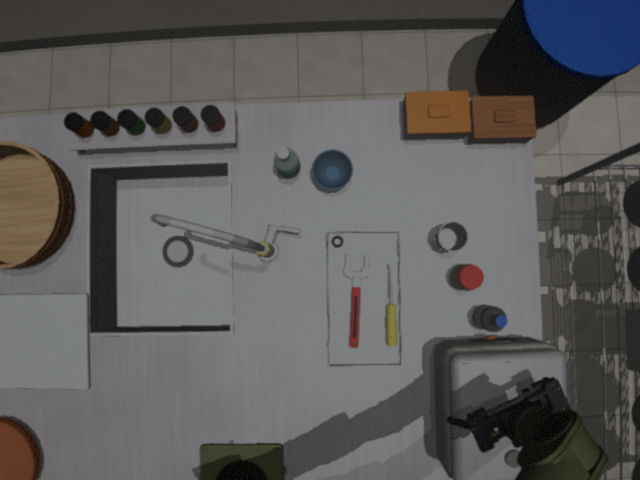

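View pics/side0.png

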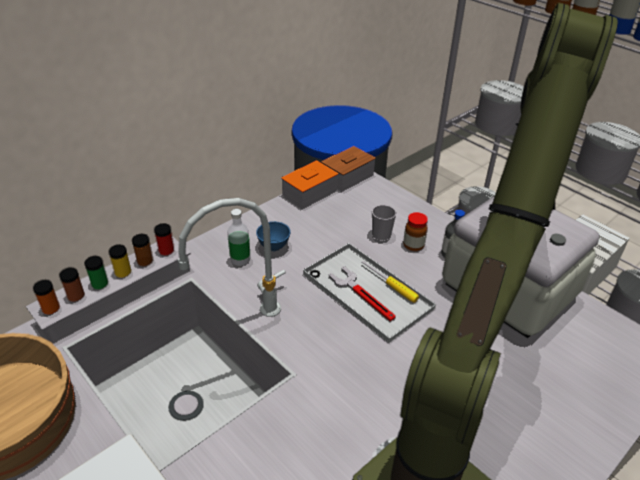

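The top view shows the tap and nut near (267,248), the wrench from jaw (357,265) to handle (355,345), and the tray at (327–400, 232–365). Next I'll zoom in and measure.

Run:
```python
from h import *
np.set_printoptions(precision=4,suppress=True)
S={n:dict(np.load(f'last_{n}.npz')) for n in('top','side')}
t=S['top'];d=S['side']
a=cv2.resize(t['img'][220:280,140:310],None,fx=4.6,fy=4.6,interpolation=cv2.INTER_CUBIC)
b=cv2.resize(d['img'][255:325,230:320],None,fx=8,fy=8,interpolation=cv2.INTER_CUBIC)
cv2.imwrite('pics/tz.png',a[:,:,::-1]);cv2.imwrite('pics/sz.png',b[:,:,::-1])
hs=cv2.cvtColor(t['img'],cv2.COLOR_RGB2HSV)
m=((hs[...,0]<6)|(hs[...,0]>174))&(hs[...,1]>150)&(hs[...,2]>80)
m[:, :340]=0;m[:,370:]=0
v,u=np.nonzero(m);pts=np.array([pix2world(t,x,y,z=0.012) for x,y in zip(u,v)])
box=cv2.minAreaRect((pts[:,:2]*1000).astype(np.float32));print('handle',len(u),box, pts[:,:2].mean(0))
# tray corners
for p in [(327,232),(398.5,232),(328,365),(400.5,364.5)]: print('tray',p,pix2world(t,*p,z=0.02))
for n,sl in(('top',(230,265,250,285)),('side',(270,300,255,285))):
    s=S[n];h=cv2.cvtColor(s['img'],cv2.COLOR_RGB2HSV);m=(h[...,0]>12)&(h[...,0]<32)&(h[...,1]>90)
    k=np.zeros_like(m);k[sl[0]:sl[1],sl[2]:sl[3]]=1;m&=k
    v,u=np.nonzero(m);print(n,len(u),u.min(),u.max(),v.min(),v.max(),u.mean(),v.mean(),pix2world(s,u.mean(),v.mean(),z=0.1))
    dp=np.array([pix2world(s,x,y,depth=s['range_z'][y,x]) for x,y in zip(u,v)]);print(dp.mean(0),dp.min(0),dp.max(0))
```

```text
handle 134 ((410.42877197265625, -288.962646484375), (15.77786636352539, 138.52154541015625), 85.85369873046875) [ 0.4108 -0.2873]
tray (327, 232) [ 0.6171 -0.2282  0.02  ]
tray (398.5, 232) [ 0.6121 -0.4021  0.02  ]
tray (328, 365) [ 0.2961 -0.2217  0.02  ]
tray (400.5, 364.5) [ 0.2923 -0.3962  0.02  ]
top 52 256 269 242 255 264.0 249.8846153846154 [ 0.5735 -0.0836  0.1   ]
[ 0.5731 -0.0845  0.1072] [ 0.5614 -0.0962  0.1002] [ 0.5917 -0.0661  0.1123]
side 127 262 275 276 290 268.78740157480314 283.51181102362204 [ 0.5664 -0.069   0.1   ]
[ 0.5667 -0.0693  0.0996] [ 0.5555 -0.0932  0.0754] [ 0.5888 -0.0561  0.1136]
```

Run:
```python
from h import *
t=dict(np.load('last_top.npz'))
a=cv2.resize(t['img'][225:372,320:410],None,fx=4,fy=4,interpolation=cv2.INTER_CUBIC)
cv2.imwrite('pics/tw.png',a[:,:,::-1])
```

```text
(no output)
```

View pics/tz.png

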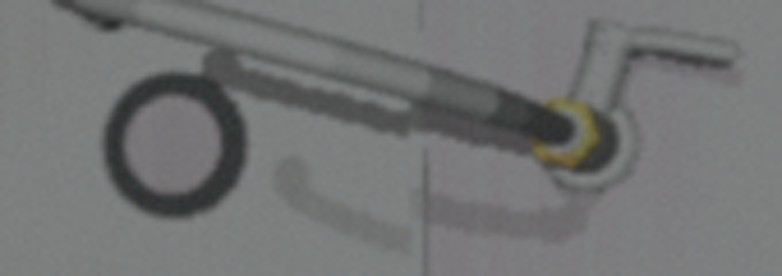

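View pics/sz.png

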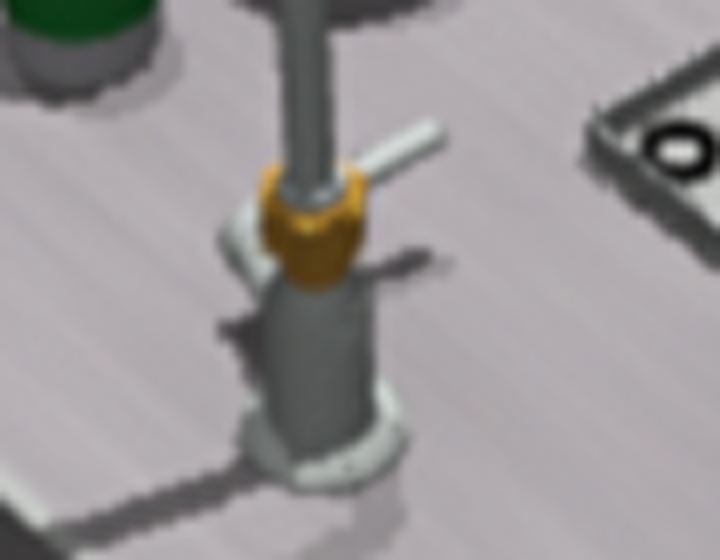

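View pics/tw.png

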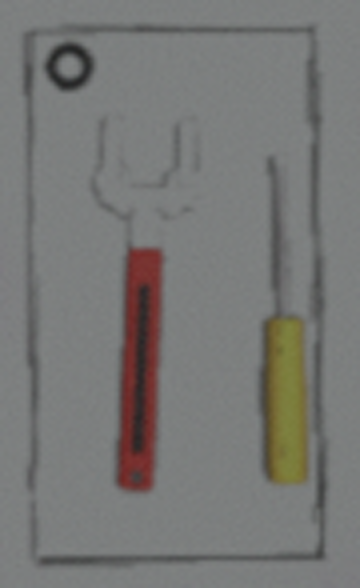

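Run:
```python
from h import *
from scipy.optimize import least_squares
np.set_printoptions(precision=4,suppress=True)
S={n:dict(np.load(f'last_{n}.npz')) for n in('top','side')}
t=S['top'];d=S['side']
print('nut top circ',pix2world(t,263.7,248.7,z=0.107)); print('nut side',pix2world(d,269.2,282.9,z=0.098))
print('flange top',pix2world(t,140+592/4.6,220+148/4.6,z=0.004)); print('flange side',pix2world(d,230+322/8.,255+437/8,z=0.008))
for lo,hi,rad in((0.125,0.26,.008),(0.015,0.055,.018)):
    P=[]
    for v in range(190,325):
        for u in range(255,285):
            z=d['range_z'][v,u]
            if z>0:
                p=pix2world(d,u,v,depth=z)
                if lo<p[2]<hi and np.hypot(p[0]-.567,p[1]+.075)<.03: P.append(p)
    P=np.array(P); f=least_squares(lambda c:np.hypot(P[:,0]-c[0],P[:,1]-c[1])-rad,[.57,-.08],loss='soft_l1',f_scale=.002)
    print(len(P),f.x,np.abs(f.fun).mean())
# wrench: jaw prong tips etc from zoom x4 offset (320,225)
for nm,(x,y) in dict(tipL=(110,117),tipR=(190,117),throat=(150,186),h0=(145,249),h1=(135,489),headL=(93,180),headR=(198,205)).items():
    print(nm,pix2world(t,320+x/4,225+y/4,z=0.012 if nm[0]=='h' else .010))
h=cv2.cvtColor(d['img'],cv2.COLOR_RGB2HSV);m=((h[...,0]<6)|(h[...,0]>174))&(h[...,1]>150);m[:270]=0;m[330:]=0;m[:,:340]=0;m[:,400:]=0
v,u=np.nonzero(m);P=np.array([pix2world(d,x,y,z=.012)for x,y in zip(u,v)])
print('side handle',cv2.minAreaRect((P[:,:2]*1000).astype(np.float32)),P.mean(0))
# spout mouth
print('mouth side',pix2world(d,184,268,z=.225),'top',pix2world(t,155,218,z=.26))
```

```text
nut top circ [ 0.5759 -0.0839  0.107 ]
nut side [ 0.5691 -0.0724  0.098 ]
flange top [ 0.5728 -0.0831  0.004 ]
flange side [ 0.5652 -0.0685  0.008 ]
286 [ 0.5752 -0.0754] 0.0013715645829565088
155 [ 0.5752 -0.0752] 0.0015152306919811996
tipL [ 0.562  -0.2766  0.01  ]
tipR [ 0.5606 -0.3254  0.01  ]
throat [ 0.5192 -0.2997  0.01  ]
h0 [ 0.481  -0.2954  0.012 ]
h1 [ 0.3361 -0.2851  0.012 ]
headL [ 0.5238 -0.2651  0.012 ]
headR [ 0.5068 -0.3285  0.012 ]
side handle ((406.54107666015625, -283.4494323730469), (24.20794677734375, 148.6969451904297), 85.97271728515625) [ 0.4047 -0.2833  0.012 ]
mouth side [0.6268 0.1195 0.225 ] top [0.6362 0.1195 0.26  ]
```

Run:
```python
from h import *
np.set_printoptions(precision=4,suppress=True)
S={n:dict(np.load(f'last_{n}.npz')) for n in('top','side')}
t=S['top'];d=S['side']
for n,s in S.items():
    for c in [(.8,.02),(.38,.02),(.8,.38),(.38,.38)]: print(n,c,world2pix(s,[*c,0]))
    P=[]
    for v in range(0,480,3):
        for u in range(0,640,3):
            z=s['range_z'][v,u]
            if z>0:
                p=pix2world(s,u,v,depth=z)
                if .2<p[0]<.75 and -.2<p[1]<0 and abs(p[2])<.012:P.append(p)
    P=np.array(P);A=np.c_[P[:,:2],np.ones(len(P))];print('plane',np.linalg.lstsq(A,P[:,2],rcond=None)[0], np.median(P[:,2]))
a=cv2.resize(t['img'][150:350,80:245],None,fx=3,fy=3,interpolation=cv2.INTER_CUBIC);cv2.imwrite('pics/sk.png',a[:,:,::-1])
a=cv2.resize(d['img'][260:480,50:310],None,fx=3,fy=2.7,interpolation=cv2.INTER_CUBIC);cv2.imwrite('pics/sks.png',a[:,:,::-1])
```

```text
top (0.8, 0.02) (np.float64(226.44673631122532), np.float64(163.06187823398608))
top (0.38, 0.02) (np.float64(229.00257003358672), np.float64(331.5527051967452))
top (0.8, 0.38) (np.float64(88.9475786810649), np.float64(168.76593007776805))
top (0.38, 0.38) (np.float64(88.68451742457171), np.float64(333.3528618103684))
plane [ 0.0005 -0.0028 -0.0011] -0.0006216936811520579
side (0.8, 0.02) (np.float64(190.96637200936453), np.float64(280.3071835311998))
side (0.38, 0.02) (np.float64(291.08569183398066), np.float64(373.75151906256656))
side (0.8, 0.38) (np.float64(66.75824790089351), np.float64(347.86254179376994))
side (0.38, 0.38) (np.float64(156.64390572123241), np.float64(468.51308851248587))
plane [-0.0009  0.0017  0.0003] -0.00018577762685567656
```

View pics/sk.png

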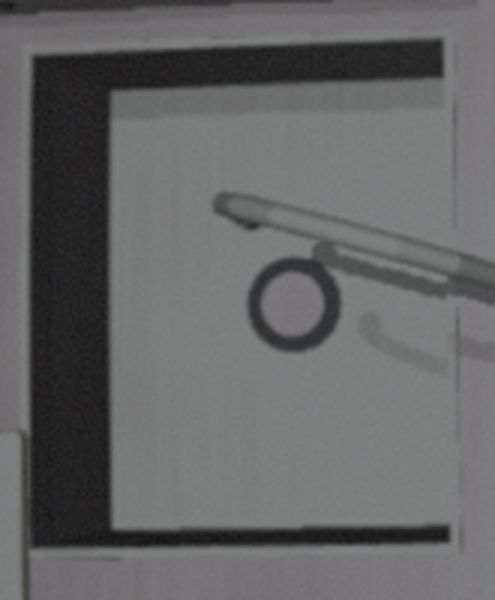

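View pics/sks.png

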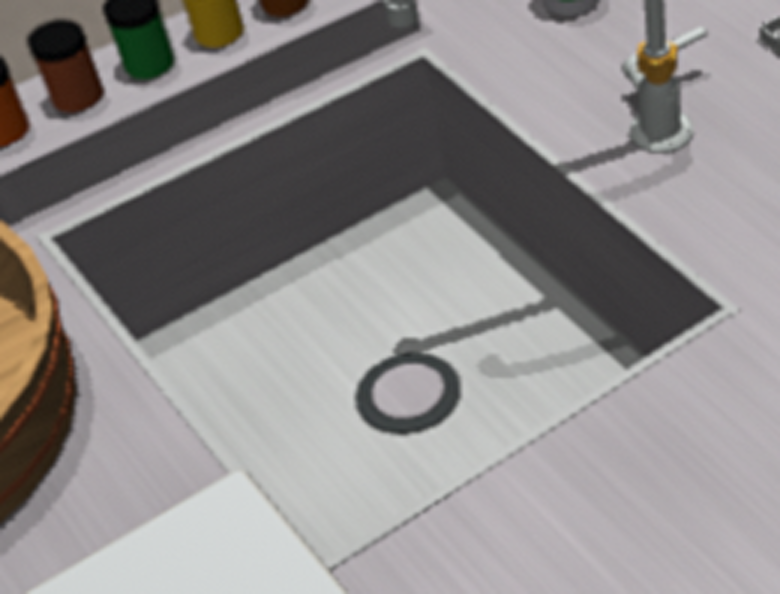

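Run:
```python
from h import *
from scipy.optimize import least_squares
np.set_printoptions(precision=4,suppress=True)
S={n:dict(np.load(f'last_{n}.npz')) for n in('top','side')}
# correct each camera by small rotation+shift in pixel using the sink corners (inner)
obs={'top':[(227.7,163.3),(230,330.7),(91,168.3),(91,332.3)],'side':[(191.7,281.1),(290.7,374.1),(66.7,348.1)]}
cs=[(.8,.02),(.38,.02),(.8,.38),(.38,.38)]
for n,s in S.items():
    off=np.mean([np.array(o)-world2pix(s,[*c,0]) for o,c in zip(obs[n],cs)],0);print(n,off)
    np.save('off_'+n,off)
    pr={c:np.array(world2pix(s,[*c,.098]))+off for c in[(.573,-.077),(.575,-.0754),(.570,-.075)]};print(pr)
    a=s['img'].copy(); a=cv2.resize(a[220:310,220:310],None,fx=6,fy=6,interpolation=cv2.INTER_CUBIC)
    for ang in np.arange(0,360,10):
        for zz in(.089,.107):
            c=(.5745,-.0765);p=np.array(world2pix(s,[c[0]+.0173*np.cos(np.radians(ang)),c[1]+.0173*np.sin(np.radians(ang)),zz]))+off
            cv2.circle(a,tuple(int(round(q)) for q in (p+.5-220)*6),1,(255,0,255) if zz>.1 else(0,255,255),-1)
    cv2.imwrite(f'pics/ov_{n}.png',a[:,:,::-1])
```

```text
top [ 1.6546 -0.5333]
{(0.573, -0.077): array([262.8985, 249.7065]), (0.575, -0.0754): array([262.189 , 248.8564]), (0.57, -0.075): array([262.0582, 251.0348])}
side [0.0966 0.4596]
{(0.573, -0.077): array([269.7403, 281.6875]), (0.575, -0.0754): array([268.7332, 281.5657]), (0.57, -0.075): array([269.8754, 282.6851])}
```

View pics/ov_top.png

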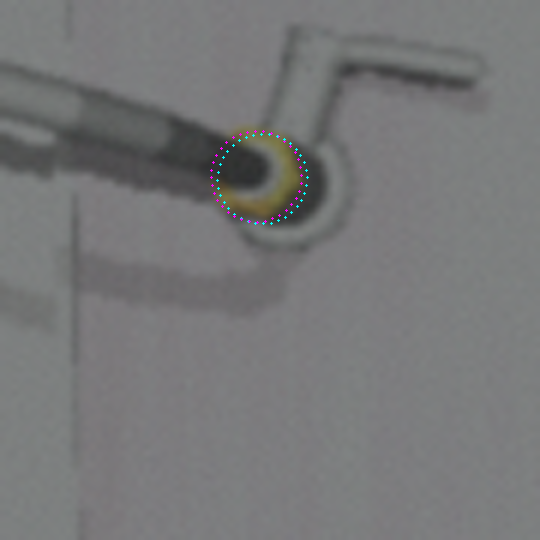

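View pics/ov_side.png

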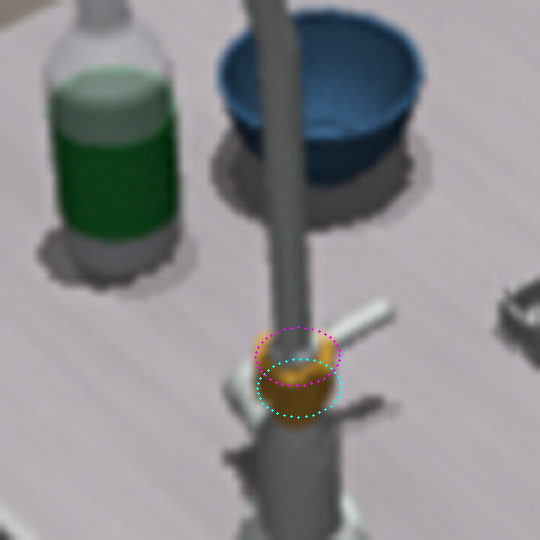

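```bash
cat >> h.py <<'E'
def frame(heading,tilt,flip=1):
    "heading deg of approach (tool y) azimuth, tilt deg below horizontal"
    h,t=np.radians([heading,tilt]); y=np.array([np.cos(h)*np.cos(t),np.sin(h)*np.cos(t),-np.sin(t)])
    x=flip*np.array([np.sin(h),-np.cos(h),0]); return R.from_matrix(np.c_[x,y,np.cross(x,y)])
def plan(pos,rot):
    s=r.get_state(); p=np.array(s['tool_pos']); Q=R.from_quat(s['eef_rot'])
    v=Q.inv().apply(np.array(pos)-p)*1000; w=(Q.inv()*rot).as_rotvec()
    n=int(np.ceil(max(np.linalg.norm(v)/41,1e-9))); m=int(np.ceil(max(np.linalg.norm(w)/.12,1e-9)))
    print('shift now',np.round(v,1),'x',n,'->',np.round(v/n,1),'| rotvec',np.round(w,3),'x',m,'->',np.round(w/m,4))
    print('shift in target frame',np.round(rot.inv().apply(np.array(pos)-p)*1000,1))
def st():
    s=r.get_state(); Q=R.from_quat(s['eef_rot']);y=Q.apply([0,1,0]);x=Q.apply([1,0,0])
    print('t',round(s['clock'],2),'tcp',np.round(s['tool_pos'],4),'yaxis',np.round(y,3),'x',np.round(x,3),'head',round(float(np.degrees(np.arctan2(y[1],y[0]))),1),'tilt',round(float(np.degrees(np.arcsin(-y[2]))),1),'F',np.round(s['contact_force'],1),'M',np.round(s['moment'],2),'op',round(s['opening']*88.1,1),'q',np.round(s['q'],2))
NUT=np.array([.5735,-.0765,.098])
E
python3 - <<'E'
from h import *
st()
for f in(1,-1):
    rot=frame(17.5,30,f); plan([.45,-.3,.3],rot)
E
```

```text
t 0.1 tcp [ 0.2378 -0.5774  0.238 ] yaxis [-0.001  0.001 -1.   ] x [ 0.381 -0.925 -0.002] head 117.0 tilt 89.9 F [-0.7  0.2  0.5] M [0.   0.04 0.01] op 88.1 q [ 1.21  0.69 -0.19  1.57  0.16  0.9  -0.22]
shift now [-175.7  -61.8  301.9] x 9 -> [-19.5  -6.9  33.5] | rotvec [ 1.047  0.077 -0.046] x 9 -> [ 0.1163  0.0085 -0.0051]
shift in target frame [-200.7  216.5  196.6]
shift now [-175.7  -61.8  301.9] x 9 -> [-19.5  -6.9  33.5] | rotvec [-0.068 -2.657 -1.534] x 26 -> [-0.0026 -0.1022 -0.059 ]
shift in target frame [ 200.7  216.5 -196.6]
```

```bash
python3 -m inch '[[-19.5,-7,33.5,0,0,0],[-19.5,-7,33.5,0,0,0],[-19.5,-7,33.5,0,0,0],[-19.5,-7,33.5,0,0,0],[-19.5,-7,33.5,0,0,0],[-19.5,-7,33.5,0,0,0],[-19.5,-7,33.5,0,0,0],[-19.5,-7,33.5,0,0,0],[-19.5,-7,33.5,0,0,0]]'
python3 -m inch '[[0,0,0,0.116,0.0085,-0.005],[0,0,0,0.116,0.0085,-0.005],[0,0,0,0.116,0.0085,-0.005],[0,0,0,0.116,0.0085,-0.005],[0,0,0,0.116,0.0085,-0.005],[0,0,0,0.116,0.0085,-0.005],[0,0,0,0.116,0.0085,-0.005],[0,0,0,0.116,0.0085,-0.005],[0,0,0,0.116,0.0085,-0.005],[0,0,0,0,0,0]]'
python3 - <<'E'
from h import *
st(); rot=frame(17.5,30); d=rot.apply([0,1,0])
plan(NUT+d*(.019-.11),rot)
E
```

```text
clock: 0.85
tool_pos: [0.4506, -0.299, 0.3018]
eef_rot: [0.588, -0.394, 0.393, -0.587]
contact_force: [1.3, 0.3, 0.3]
opening: 1.0
clock: 1.68
tool_pos: [0.4468, -0.3036, 0.2963]
eef_rot: [-0.219, 0.17, -0.566, 0.776]
contact_force: [-1.1, -0.6, -0.6]
opening: 0.994
t 1.68 tcp [ 0.4468 -0.3036  0.2963] yaxis [ 0.804  0.263 -0.533] x [ 0.302 -0.953 -0.016] head 18.1 tilt 32.2 F [-1.1 -0.6 -0.6] M [-0.27  0.77  0.02] op 87.6 q [ 1.72  0.94 -1.26  2.19 -0.66  0.06  0.26]
shift now [-175.9  176.4  -72.8] x 7 -> [-25.1  25.2 -10.4] | rotvec [ 0.039 -0.013 -0.009] x 1 -> [ 0.0386 -0.0131 -0.009 ]
shift in target frame [-178.4  171.9  -77.2]
```

```bash
python3 -m inch '[[-25,25,-10.5,0.039,-0.013,-0.009],[-25,25,-10.5,0,0,0],[-25,25,-10.5,0,0,0],[-25,25,-10.5,0,0,0],[-25,25,-10.5,0,0,0],[-25,25,-10.5,0,0,0],[-25,25,-10.5,0,0,0],[0,0,0,0,0,0],[0,0,0,0,0,0]]'
python3 - <<'E'
from h import *
st(); rot=frame(17.5,30); d=rot.apply([0,1,0])
plan(NUT+d*(.019-.11),rot)
snap('side','s1.png');snap('top','t1.png')
E
```

```text
clock: 2.43
tool_pos: [0.4673, -0.2267, 0.2318]
eef_rot: [-0.227, 0.19, -0.488, 0.821]
contact_force: [0.6, -0.1, -1.4]
opening: 1.002
t 2.43 tcp [ 0.4673 -0.2267  0.2318] yaxis [ 0.715  0.421 -0.558] x [ 0.452 -0.888 -0.092] head 30.5 tilt 33.9 F [ 0.6 -0.1 -1.4] M [-0.35  0.6  -0.04] op 88.3 q [ 1.54  1.03 -1.16  2.22 -1.    0.04  0.66]
shift now [-90.1 124.7 -32.7] x 4 -> [-22.5  31.2  -8.2] | rotvec [ 0.078  0.01  -0.189] x 2 -> [ 0.0392  0.005  -0.0943]
shift in target frame [-111.3  102.7  -42.6]
```

View pics/s1.png

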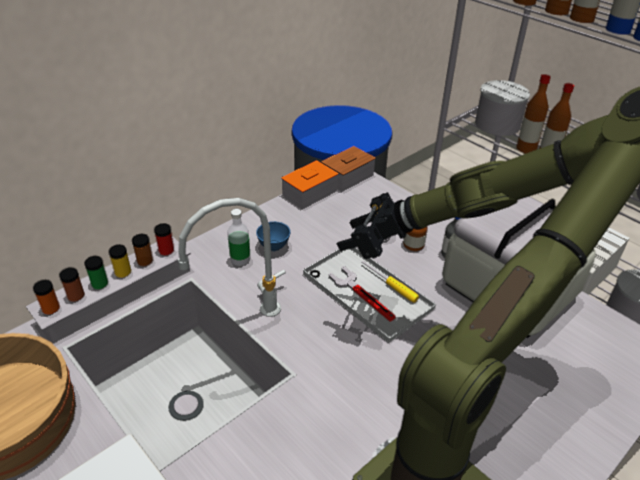

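View pics/t1.png

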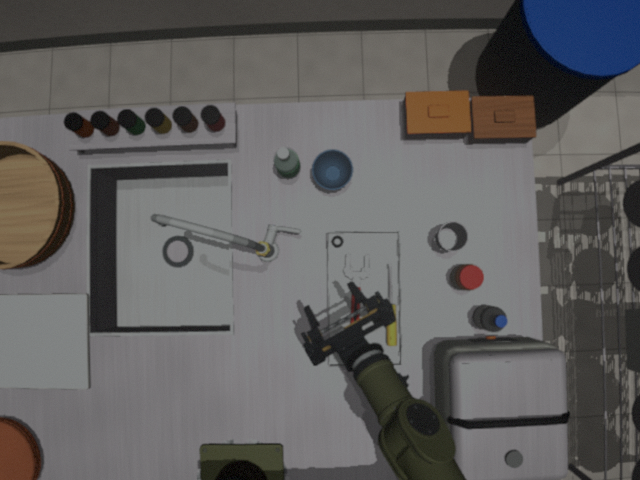

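```bash
cat > kin.py <<'E'
import numpy as np, itertools
from scipy.spatial.transform import Rotation as R
def Rz(a):return R.from_rotvec([0,0,a])
def Ry(a):return R.from_rotvec([0,a,0])
def fk(q,L,sg,o7):
    # L: d1,a1,d3,a3,d5,a5,d7
    d1,a1,d3,a3,d5,a5,d7=L
    T=Rz(sg[0]*q[0]);p=np.array([0,0,d1])+T.apply([a1,0,0])
    T=T*Ry(q[1])*Rz(sg[1]*q[2]);p=p+T.apply([a3,0,d3])
    T=T*Ry(q[3])*Rz(sg[2]*q[4]);p=p+T.apply([a5-a3,0,d5])
    T=T*Ry(q[5])*Rz(sg[3]*q[6]+o7);p=p+T.apply([0,0,d7])
    # tool y along z ; tool x -> x ; z = x cross y
    M=T.as_matrix();return p,R.from_matrix(np.c_[M[:,0],M[:,2],-M[:,1]])
E
python3 - <<'E'
from kin import *
from plant import r
from scipy.optimize import least_squares
np.set_printoptions(precision=4,suppress=True)
s=r.get_state()
D=[([1.2138,.6899,-.1945,1.5663,.1573,.9025,-.2151],[.2378,-.5774,.238],R.from_quat([-.5873,.3939,-.3929,.5879])),
([1.72,.94,-1.26,2.19,-.66,.06,.26],[.4468,-.3036,.2963],R.from_quat([-.219,.17,-.566,.776])),
(s['q'],s['tool_pos'],R.from_quat(s['eef_rot']))]
print(s['q'])
for sg in itertools.product([-1,1],repeat=4):
    best=None
    for o in(0,np.pi/2,np.pi,-np.pi/2):
        def f(x):
            e=[]
            for q,p,Q in D:
                pp,QQ=fk(q,x[:7],sg,x[7]);e+=list((pp-p)*5)+list((Q.inv()*QQ).as_rotvec())
            return np.array(e+list(1e-3*np.array([x[1],x[3],x[5]])))
        z=least_squares(f,[.3,0,.4,0,.4,0,.3,o])
        if best is None or z.cost<best.cost:best=z
    if best.cost<.5: print(sg,best.cost,best.x)
E
```

```text
[ 1.5385  1.0324 -1.1631  2.2246 -0.9984  0.0439  0.662 ]
(-1, -1, -1, -1) 0.00022429370955263697 [ 0.2972  0.0264  0.8065 -0.3322  0.4519 -0.321   0.5987  3.1394]
(-1, -1, 1, 1) 0.12345501217704694 [ 0.0486 -0.2013  0.1818  0.7108  0.0975  0.5879 -0.4764  3.708 ]
```

Run:
```python
from kin import *
from plant import r
from scipy.optimize import least_squares
np.set_printoptions(precision=4,suppress=True)
s=r.get_state()
D=[([1.2138,.6899,-.1945,1.5663,.1573,.9025,-.2151],[.2378,-.5774,.238],R.from_quat([-.5873,.3939,-.3929,.5879])),
([1.72,.94,-1.26,2.19,-.66,.06,.26],[.4468,-.3036,.2963],R.from_quat([-.219,.17,-.566,.776])),
(s['q'],s['tool_pos'],R.from_quat(s['eef_rot']))]
for reg in(.02,.2,5):
    def f(x):
        e=[]
        for q,p,Q in D:
            pp,QQ=fk(q,x[:7],(-1,)*4,np.pi);e+=list((pp-p)*5)+list((Q.inv()*QQ).as_rotvec())
        return np.array(e+list(reg*np.array([x[1],x[3],x[5]])))
    z=least_squares(f,[.3,0,.4,0,.4,0,.3]);print(reg,z.x,np.round(z.fun[:18],3))
```

```text
0.02 [ 0.297   0.0262  0.8064 -0.3317  0.4517 -0.3204  0.5982] [ 0.001  0.002  0.003 -0.     0.     0.    -0.008 -0.007 -0.01   0.003
  0.007 -0.003  0.01   0.006  0.007  0.     0.     0.   ]
0.2 [ 0.2847  0.0097  0.7935 -0.2842  0.4388 -0.2687  0.5522] [ 0.027  0.017 -0.003 -0.     0.     0.    -0.011 -0.003 -0.007  0.003
  0.007 -0.003  0.013 -0.002  0.009  0.     0.     0.   ]
5 [ 0.2998  0.0002  0.5775 -0.0061  0.3389  0.0001  0.3021] [ 0.185  0.11  -0.032 -0.     0.     0.    -0.013 -0.011  0.013  0.003
  0.007 -0.003  0.013 -0.025  0.019  0.     0.     0.   ]
```

```bash
cat >> kin.py <<'E'
import json,os
def rots(q):
    T1=Rz(-q[0]);T2=T1*Ry(q[1]);T3=T2*Rz(-q[2]);T4=T3*Ry(q[3]);T5=T4*Rz(-q[4]);T6=T5*Ry(q[5]);T7=T6*Rz(-q[6]+np.pi)
    return T1,T3,T5,T7
def tool(q):
    M=rots(q)[3].as_matrix();return R.from_matrix(np.c_[M[:,0],M[:,2],-M[:,1]])
P0=np.r_[0,0,.3, 0,0,.577, 0,0,.339, 0,0,.302]   # base(const+T1 combined), T3, T5, T7 vectors
def Amat(q):
    T=rots(q);return np.hstack([T[0].as_matrix(),T[1].as_matrix(),T[2].as_matrix(),T[3].as_matrix()])
def fit(reg=.02):
    D=json.load(open('data.json'));A=np.vstack([Amat(d[0]) for d in D]);b=np.hstack([d[1] for d in D])
    w=np.array([1,1,.3]*3+[1,1,.3])*reg
    x=np.linalg.lstsq(np.vstack([A,np.diag(w)]),np.r_[b,w*P0],rcond=None)[0]
    return x,(A@x-b)
def pos(q,x):return Amat(q)@x
LIM=np.array([[-3.01,3.01],[-.46,2.08],[-1.47,1.51],[.13,2.56],[-1,4.14],[.04,2.09],[-2.66,2.66]])
E
cat >> h.py <<'E'
import json,os
def log():
    s=r.get_state(); D=json.load(open('data.json')) if os.path.exists('data.json') else []
    D.append([list(map(float,s['q'])),list(map(float,s['tool_pos']))]);json.dump(D,open('data.json','w'))
E
python3 - <<'E'
import json
from h import *
D=[[[1.2138,.6899,-.1945,1.5663,.1573,.9025,-.2151],[.2378,-.5774,.238]],[[1.72,.94,-1.26,2.19,-.66,.06,.26],[.4468,-.3036,.2963]]]
json.dump(D,open('data.json','w'));log()
from kin import *
np.set_printoptions(precision=4,suppress=True)
for g in(.3,.05,.01): x,e=fit(g);print(x,e*1000)
rot=frame(0,89); s=r.get_state(); plan(np.array(s['tool_pos'])+[0,0,.12],rot)
E
```

```text
[-0.0029 -0.013   0.3361  0.0003 -0.0106  0.5806  0.0043 -0.0075  0.339
 -0.0011  0.0116  0.3306] [ 1.4106  0.6319 -0.059  -0.8074 -1.2953 -0.4976  0.1979  1.0479  0.2639]
[-0.0004 -0.0155  0.3405  0.0007 -0.0128  0.577   0.0039 -0.001   0.3433
 -0.0038  0.0157  0.3292] [ 0.0361  0.0241  0.0066 -0.4723 -0.2421  0.2049  0.4176  0.3124 -0.2206]
[ 0.0241 -0.0124  0.3621  0.0031 -0.0186  0.5447  0.0015  0.007   0.3457
 -0.0119  0.0218  0.3242] [-0.0005  0.0014  0.003  -0.1127 -0.0416  0.0582  0.1046  0.0622 -0.0618]
shift now [-10.9 -66.9  99. ] x 3 -> [ -3.6 -22.3  33. ] | rotvec [-0.919  0.383 -0.314] x 9 -> [-0.1021  0.0426 -0.0348]
shift in target frame [   0.  -120.     2.1]
```

```bash
cat > ik.py <<'E'
from kin import *
from scipy.optimize import least_squares
X,_=fit(.05)
def ik(p,rot,q0,wl=.03,wq=.003):
    mid=LIM.mean(1);hw=(LIM[:,1]-LIM[:,0])/2
    def f(q): return np.r_[(pos(q,X)-p)*20,(tool(q).inv()*rot).as_rotvec()*5, wl*np.maximum(0,np.abs(q-mid)/hw-.8)*10, wq*(q-q0)]
    z=least_squares(f,np.clip(q0,LIM[:,0]+.01,LIM[:,1]-.01),bounds=(LIM[:,0],LIM[:,1]))
    q=z.x; return q,np.linalg.norm(pos(q,X)-p),np.linalg.norm((tool(q).inv()*rot).as_rotvec()),np.min((hw-np.abs(q-mid)))
E
python3 - <<'E'
from ik import *
from h import frame,NUT
np.set_printoptions(precision=2,suppress=True)
rng=np.random.default_rng(0)
for tilt in(30,40):
  for hd in(45,17.5,0,-20,-45):
    for fl in(1,-1):
      rot=frame(hd,tilt,fl);p=NUT+rot.apply([0,.019,0]);c=[]
      for i in range(25):
        q,e,a,m=ik(p,rot,rng.uniform(LIM[:,0],LIM[:,1]))
        if e<.002 and a<.01: c.append((m,q))
      c.sort(key=lambda t:-t[0])
      print(tilt,hd,fl,len(c),[(round(m,2),q) for m,q in c[:2]])
E
```

```text
30 45 1 7 [(np.float64(0.26), array([ 1.04,  1.29, -0.89,  2.15,  3.88,  0.3 ,  2.38])), (np.float64(0.26), array([ 1.04,  1.29, -0.89,  2.15,  3.88,  0.3 ,  2.38]))]
30 45 -1 12 [(np.float64(0.23), array([ 1.1 ,  1.39, -0.95,  2.17,  3.63,  0.27, -0.43])), (np.float64(0.23), array([ 1.18,  1.51, -1.18,  2.17,  2.6 ,  0.27,  0.63]))]
30 17.5 1 15 [(np.float64(0.07), array([ 0.58,  1.19, -0.33,  2.49,  3.58,  1.31,  2.15])), (np.float64(0.07), array([ 0.58,  1.19, -0.33,  2.49,  3.58,  1.31,  2.15]))]
30 17.5 -1 15 [(np.float64(0.06), array([ 0.99,  1.6 , -1.18,  2.5 ,  3.  ,  1.19, -0.02])), (np.float64(0.06), array([ 0.99,  1.6 , -1.18,  2.5 ,  3.  ,  1.19, -0.03]))]
30 0 1 0 []
30 0 -1 0 []
30 -20 1 0 []
30 -20 -1 0 []
30 -45 1 15 [(np.float64(0.2), array([ 0.12,  1.28, -0.82,  2.36,  2.01,  1.89,  1.64])), (np.float64(0.2), array([ 0.12,  1.28, -0.82,  2.36,  2.01,  1.89,  1.64]))]
30 -45 -1 19 [(np.float64(0.2), array([ 0.06,  1.32, -0.76,  2.35,  2.01,  1.89, -1.57])), (np.float64(0.2), array([ 0.06,  1.32, -0.76,  2.35,  2.01,  1.89, -1.57]))]
40 45 1 10 [(np.float64(0.24), arr
[... 799 characters left out ...]
 2.15]))]
40 0 -1 0 []
40 -20 1 14 [(np.float64(0.05), array([ 0.43,  1.26, -0.97,  2.51,  2.41,  1.69,  2.15])), (np.float64(0.05), array([ 0.43,  1.26, -0.97,  2.51,  2.41,  1.69,  2.15]))]
40 -20 -1 18 [(np.float64(0.01), array([ 0.42,  1.41, -1.09,  2.55,  2.39,  1.89, -0.95])), (np.float64(0.01), array([ 0.42,  1.41, -1.09,  2.55,  2.39,  1.89, -0.95]))]
40 -45 1 14 [(np.float64(0.23), array([ 0.28,  1.26, -1.03,  2.33,  1.99,  1.8 ,  1.87])), (np.float64(0.23), array([ 0.18,  1.15, -0.8 ,  2.33,  2.  ,  1.59,  1.76]))]
40 -45 -1 20 [(np.float64(0.23), array([ 0.22,  1.31, -1.  ,  2.33,  1.98,  1.83, -1.35])), (np.float64(0.23), array([ 0.21,  1.29, -0.96,  2.33,  1.99,  1.79, -1.37]))]
```

```bash
cat > scan.py <<'E'
from ik import *
from h import frame,NUT
np.set_printoptions(precision=2,suppress=True)
rng=np.random.default_rng(0)
seeds=[rng.uniform(LIM[:,0],LIM[:,1]) for i in range(14)]
for tilt in(38,46):
  for hd in(100,80,60,40,20,0,-20,-40):
    out=[]
    for fl in(1,-1):
      rot=frame(hd,tilt,fl);p=NUT+rot.apply([0,.010,0]);c=[]
      for s in seeds:
        q,e,a,m=ik(p,rot,s)
        if e<.002 and a<.01: c.append((m,q))
      c.sort(key=lambda t:-t[0]); 
      # distinct
      o=[]
      for m,q in c:
          if all(np.linalg.norm(q-k[1])>.8 for k in o): o.append((m,q))
      print(tilt,hd,fl,len(c),[(round(float(m),2),q) for m,q in o[:3]])
E
python3 scan.py
```

```text
38 100 1 8 [(0.53, array([ 0.61,  1.13, -0.37,  1.47, -0.47,  1.14,  0.85])), (0.39, array([ 0.88,  1.35, -1.08,  1.46,  0.25,  1.1 ,  0.21]))]
38 100 -1 7 [(0.47, array([ 0.58,  1.16, -0.25,  1.45, -0.53,  1.18, -2.19]))]
38 80 1 8 [(0.51, array([ 0.81,  1.13, -0.61,  1.71, -0.49,  0.73,  0.68])), (0.51, array([ 0.96,  1.26, -0.96,  1.7 ,  0.03,  0.67,  0.2 ]))]
38 80 -1 7 [(0.38, array([ 0.78,  1.14, -0.47,  1.71, -0.62,  0.78, -2.28]))]
38 60 1 8 [(0.26, array([ 1.09,  1.34, -1.17,  1.95,  0.78,  0.3 , -0.72])), (0.2, array([ 0.99,  1.19, -0.88,  1.95, -0.49,  0.24,  0.51]))]
38 60 -1 8 [(0.23, array([ 1.15,  1.43, -1.24,  1.97,  1.01,  0.37,  2.26])), (0.21, array([ 0.99,  1.21, -0.81,  1.97, -0.7 ,  0.25, -2.36]))]
38 40 1 4 [(0.34, array([ 0.89,  1.12, -0.7 ,  2.22,  3.77,  0.43,  2.27])), (0.15, array([ 1.12,  1.44, -1.32,  2.21,  2.27,  0.51, -2.4 ]))]
38 40 -1 5 [(0.31, array([ 1.1 ,  1.38, -1.11,  2.25,  2.7 ,  0.41,  0.34]))]
38 20 1 2 [(0.12, array([ 0.6 ,  1.07, -0.4 ,  2.44,  3.5 ,  1.01,  2.14]))]
38 20 -1 6 [(0.08, array([ 0.97,  1.45, -1.18,  2.48,  2.8 ,  1.06, -0.0
[... 1603 characters left out ...]
8,  3.37,  0.77,  2.13]))]
46 20 -1 4 [(0.13, array([ 0.92,  1.34, -1.18,  2.43,  2.59,  0.97, -0.02]))]
46 0 1 4 [(0.08, array([ 0.46,  1.03, -0.58,  2.48,  2.86,  1.09,  2.15]))]
46 0 -1 5 [(0.02, array([ 0.7 ,  1.35, -1.18,  2.54,  2.51,  1.46, -0.47]))]
46 -20 1 5 [(0.1, array([ 0.43,  1.14, -0.91,  2.46,  2.34,  1.44,  2.15]))]
46 -20 -1 7 [(0.05, array([ 0.47,  1.35, -1.18,  2.51,  2.27,  1.75, -0.88]))]
46 -40 1 5 [(0.22, array([ 0.39,  1.26, -1.17,  2.34,  1.99,  1.75,  2.05])), (0.17, array([-0.73,  1.28,  1.09,  2.39,  3.63,  0.76, -0.02]))]
46 -40 -1 9 [(0.2, array([ 0.34,  1.32, -1.17,  2.36,  1.99,  1.82, -1.16])), (0.0, array([-0.84,  1.58,  1.44,  2.41,  3.94,  1.04,  2.66]))]
```

Run:
```python
from ik import *
from h import *
np.set_printoptions(precision=2,suppress=True)
q=np.array([ 0.61,  1.08, -0.45,  1.53, -0.32,  0.99,  0.72])
for off in(.01,-.1):
 q=np.array([ 0.61,  1.08, -0.45,  1.53, -0.32,  0.99,  0.72])
 for hd in(100,120,137,150,160):
  rot=frame(hd,45,1);p=NUT+rot.apply([0,off,0]);q,e,a,m=ik(p,rot,q,wq=.01);print(off,hd,q,round(e*1000,1),round(a,3),round(m,2))
rot=frame(120,50); st();p0=np.array([.60,-.30,.30]); plan(p0,rot)
```

```text
0.01 100 [ 0.62  1.09 -0.46  1.53 -0.33  1.01  0.72] 0.0 0.0 0.67
0.01 120 [ 0.52  1.14 -0.44  1.33 -0.16  1.28  0.82] 0.0 0.0 0.81
0.01 137 [ 0.44  1.18 -0.45  1.2  -0.03  1.47  0.94] 0.0 0.0 0.62
0.01 150 [ 0.37  1.2  -0.45  1.13  0.08  1.59  1.05] 0.0 0.0 0.5
0.01 160 [ 0.32  1.21 -0.46  1.1   0.16  1.65  1.15] 0.0 0.0 0.44
-0.1 100 [ 0.68  1.03 -0.43  1.34 -0.3   1.27  0.69] 0.0 0.0 0.7
-0.1 120 [ 0.55  1.12 -0.44  1.06 -0.15  1.58  0.8 ] 0.0 0.0 0.51
-0.1 137 [ 0.43  1.19 -0.44  0.86 -0.03  1.81  0.94] 0.0 0.0 0.28
-0.1 150 [ 0.29  1.22 -0.25  0.74 -0.05  1.94  1.16] 0.0 0.0 0.15
-0.1 160 [ 0.19  1.23 -0.11  0.68 -0.07  2.    1.34] 0.1 0.001 0.09
t 2.53 tcp [ 0.47 -0.23  0.23] yaxis [ 0.72  0.42 -0.56] x [ 0.45 -0.89 -0.09] head 30.4 tilt 33.9 F [0.3 0.9 0.5] M [-0.34  0.6  -0.04] op 88.0 q [ 1.54  1.03 -1.16  2.22 -1.    0.04  0.66]
shift now [118.1  26.9 113.6] x 5 -> [23.6  5.4 22.7] | rotvec [-0.29 -1.14  1.17] x 14 -> [-0.02 -0.08  0.08]
shift in target frame [  78.9 -135.2  -55.4]
```

```bash
python3 -m inch '[[23.5,5.5,22.5,0,0,0],[23.5,5.5,22.5,0,0,0],[23.5,5.5,22.5,0,0,0],[23.5,5.5,22.5,0,0,0],[23.5,5.5,22.5,0,0,0],[0,0,0,-0.02,-0.08,0.083],[0,0,0,-0.02,-0.08,0.083],[0,0,0,-0.02,-0.08,0.083],[0,0,0,-0.02,-0.08,0.083],[0,0,0,-0.02,-0.08,0.083],[0,0,0,-0.02,-0.08,0.083]]'
python3 - <<'E'
from h import *
log();st();rot=frame(120,50);plan(np.array([.60,-.30,.30]),rot)
E
```

```text
clock: 3.45
tool_pos: [0.598, -0.3008, 0.2985]
eef_rot: [-0.33, 0.069, -0.192, 0.922]
contact_force: [1.0, -0.8, 0.0]
opening: 1.0
t 3.45 tcp [ 0.598  -0.3008  0.2985] yaxis [ 0.309  0.708 -0.635] x [ 0.916 -0.4   -0.001] head 66.4 tilt 39.4 F [ 1.  -0.8  0. ] M [-0.67  0.19 -0.05] op 88.1 q [ 1.02  0.95 -0.6   1.25 -0.41  1.25  0.35]
shift now [1.5 0.2 2.1] x 1 -> [1.5 0.2 2.1] | rotvec [-0.171 -0.66   0.665] x 8 -> [-0.0214 -0.0825  0.0831]
shift in target frame [ 2.1 -1.4  0.7]
```

```bash
python3 -m inch '[[0,0,0,-0.021,-0.0825,0.083],[0,0,0,-0.021,-0.0825,0.083],[0,0,0,-0.021,-0.0825,0.083],[0,0,0,-0.021,-0.0825,0.083],[0,0,0,-0.021,-0.0825,0.083],[0,0,0,-0.021,-0.0825,0.083],[0,0,0,-0.021,-0.0825,0.083],[0,0,0,-0.021,-0.0825,0.083],[0,0,0,0,0,0]]'
python3 - <<'E'
from h import *
log();st();rot=frame(137.5,45);plan(NUT-.08*rot.apply([0,1,0]),rot)
E
```

```text
clock: 4.2
tool_pos: [0.6013, -0.2951, 0.2985]
eef_rot: [-0.405, -0.113, 0.235, 0.876]
contact_force: [0.9, 0.9, -0.3]
opening: 1.0
t 4.2 tcp [ 0.6013 -0.2951  0.2985] yaxis [-0.321  0.562 -0.763] x [0.864 0.504 0.008] head 119.7 tilt 49.7 F [ 0.9  0.9 -0.3] M [-0.42 -0.44 -0.13] op 88.1 q [ 0.66  1.15 -0.58  0.54  0.05  2.06  0.79]
shift now [101.8 206.7  19.9] x 6 -> [17.  34.4  3.3] | rotvec [ 0.083 -0.217  0.21 ] x 3 -> [ 0.0276 -0.0722  0.0699]
shift in target frame [142.4 180.7 -22.9]
```

```bash
python3 -m inch '[[17,34.5,3.5,0,0,0],[17,34.5,3.5,0,0,0],[17,34.5,3.5,0,0,0],[17,34.5,3.5,0,0,0],[17,34.5,3.5,0,0,0],[17,34.5,3.5,0,0,0],[0,0,0,0.028,-0.072,0.07],[0,0,0,0.028,-0.072,0.07],[0,0,0,0.028,-0.072,0.07],[0,0,0,0,0,0]]'
python3 - <<'E'
from h import *
log();st();rot=frame(137.5,45);plan(NUT-.08*rot.apply([0,1,0]),rot)
for n in('side','top'):
    s=snap(n,n[0]+'2.png')
    off=np.load('off_'+n+'.npy');st_=r.get_state();print(n,np.array(world2pix(s,st_['tool_pos']))+off)
E
```

```text
clock: 5.03
tool_pos: [0.6142, -0.1158, 0.1533]
eef_rot: [-0.349, -0.151, 0.37, 0.848]
contact_force: [-0.2, 0.2, -0.4]
opening: 0.999
t 5.03 tcp [ 0.6142 -0.1158  0.1533] yaxis [-0.521  0.482 -0.704] x [ 0.681  0.733 -0.002] head 137.2 tilt 44.7 F [-0.2  0.2 -0.4] M [-0.41 -0.61 -0.03] op 88.1 q [ 0.47  1.25 -0.63  0.84  0.11  1.79  0.84]
shift now [ 1.5 -0.9  0.9] x 1 -> [ 1.5 -0.9  0.9] | rotvec [-0.005 -0.006  0.003] x 1 -> [-0.0045 -0.0062  0.0035]
shift in target frame [ 1.5 -0.9  0.9]
side [270.9426413  249.74546199]
top [277.81480024 229.32732409]
```

View pics/s2.png

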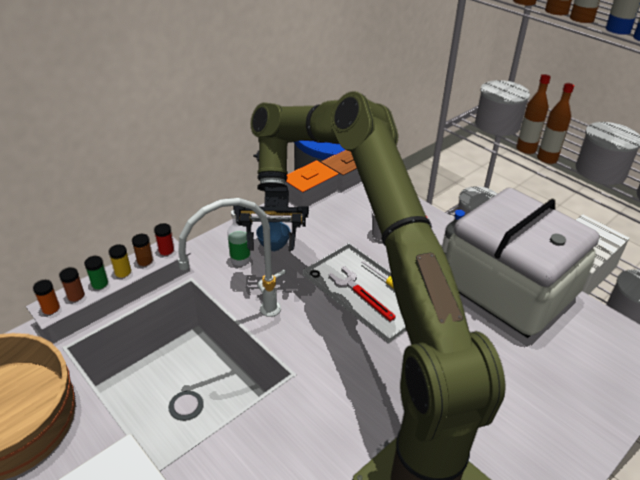

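View pics/t2.png

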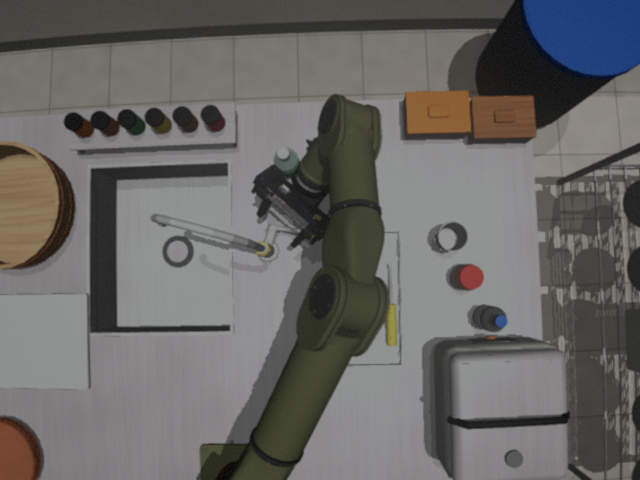

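Run:
```python
from h import *
o=[]
for n,(x,y) in (('side',(230,200)),('top',(235,165))):
    s=dict(np.load(f'last_{n}.npz'));a=cv2.resize(s['img'][y:y+110,x:x+90],None,fx=4.4,fy=4.4,interpolation=cv2.INTER_CUBIC)
    a=np.clip(a.astype(float)*1.6,0,255).astype(np.uint8)
    st_=r.get_state();Q=R.from_quat(st_['eef_rot'])
    for dx in(-.044,0,.044):
        p=np.array(world2pix(s,np.array(st_['tool_pos'])+Q.apply([dx,0,0])))+np.load('off_'+n+'.npy');cv2.circle(a,tuple(int(q) for q in (p-[x,y]+.5)*4.4),3,(255,0,255),-1)
    o.append(a)
cv2.imwrite('pics/z2.png',np.hstack(o)[:,:,::-1])
```

```text
(no output)
```

View pics/z2.png

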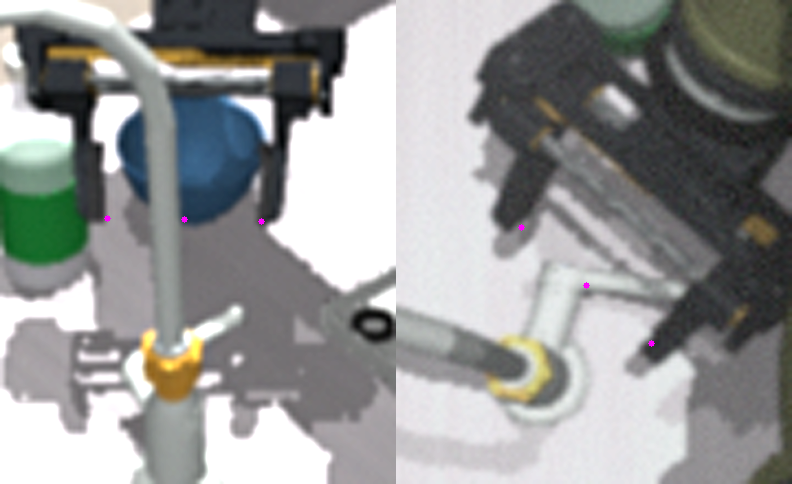

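Run:
```python
from h import *
rot=frame(143,45);plan(NUT-.06*rot.apply([0,1,0]),rot)
```

```text
shift now [ 7.3 20.8  1.6] x 1 -> [ 7.3 20.8  1.6] | rotvec [-0.001 -0.079  0.075] x 1 -> [-0.001  -0.0793  0.0751]
shift in target frame [ 8.9 20.2  1. ]
```

```bash
python3 -m inch '[[7,20.5,1.5,0,-0.08,0.075],[0,23,0,0,0,0],[0,23,0,0,0,0],[0,23,0,0,0,0],[0,0,0,0,0,0]]'
python3 - <<'E'
from h import *
log();st();rot=frame(143,45);plan(NUT+.01*rot.apply([0,1,0]),rot)
E
```

```text
clock: 5.55
tool_pos: [0.5638, -0.0734, 0.0908]
eef_rot: [-0.34, -0.169, 0.415, 0.827]
contact_force: [0.6, -0.7, -1.3]
opening: 1.0
t 5.55 tcp [ 0.5638 -0.0734  0.0908] yaxis [-0.571  0.425 -0.702] x [ 0.599  0.801 -0.003] head 143.4 tilt 44.6 F [ 0.6 -0.7 -1.3] M [-0.36 -0.64 -0.01] op 88.1 q [ 0.46  1.26 -0.64  1.1   0.16  1.58  0.87]
shift now [ 3.3 -1.9 -1.7] x 1 -> [ 3.3 -1.9 -1.7] | rotvec [-0.007  0.001 -0.005] x 1 -> [-0.0068  0.0005 -0.0048]
shift in target frame [ 3.3 -1.9 -1.7]
```

```bash
python3 -m inch '[[3.5,-2,-1.5,0,0,0],[0,0,0,0,0,0],[0,0,0,0,0,0]]' 36 12
python3 -m inch '[[0,0,0,0,0,0],[0,0,0,0,0,0],[0,0,0,0,0,0]]' 36 12
python3 - <<'E'
from h import *
st();rot=frame(143,45);plan(NUT+.01*rot.apply([0,1,0]),rot)
for n in('side','top'):
    s=snap(n,n[0]+'3.png')
o=[]
for n,(x,y) in (('side',(225,220)),('top',(225,195))):
    s=dict(np.load(f'last_{n}.npz'));a=cv2.resize(s['img'][y:y+100,x:x+80],None,fx=5,fy=5,interpolation=cv2.INTER_CUBIC)
    o.append(np.clip(a.astype(float)*1.6,0,255).astype(np.uint8))
cv2.imwrite('pics/z3.png',np.hstack(o)[:,:,::-1])
E
```

```text
clock: 5.8
tool_pos: [0.5739, -0.0726, 0.0935]
eef_rot: [-0.342, -0.173, 0.412, 0.826]
contact_force: [-0.3, -0.4, 0.8]
opening: 0.797
clock: 6.05
tool_pos: [0.5725, -0.0717, 0.0925]
eef_rot: [-0.341, -0.172, 0.414, 0.826]
contact_force: [0.3, -0.1, 0.7]
opening: 0.571
t 6.05 tcp [ 0.5725 -0.0717  0.0925] yaxis [-0.567  0.424 -0.706] x [0.598 0.802 0.002] head 143.2 tilt 44.9 F [ 0.3 -0.1  0.7] M [-0.36 -0.65  0.06] op 50.3 q [ 0.45  1.26 -0.64  1.07  0.16  1.6   0.88]
shift now [-3.2  3.5  1.3] x 1 -> [-3.2  3.5  1.3] | rotvec [-0.001  0.005 -0.002] x 1 -> [-0.0012  0.0048 -0.0022]
shift in target frame [-3.3  3.5  1.3]
```

View pics/z3.png

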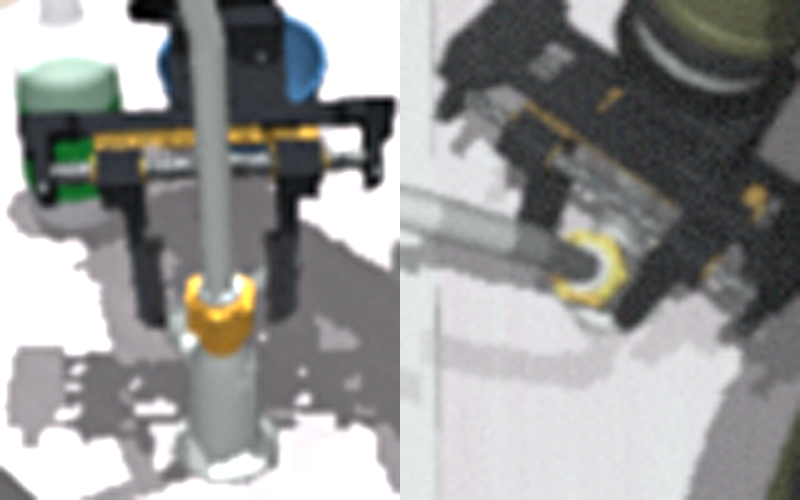

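```bash
python3 -m inch '[[-3,3.5,1,0,0,0],[0,0,0,0,0,0],[0,0,0,0,0,0]]' 36 12
python3 - <<'E'
from h import *
st();rot=frame(143,45);plan(NUT+.01*rot.apply([0,1,0]),rot)
E
python3 -m inch '[[0,0,0,0,0,0],[0,0,0,0,0,0],[0,0,0,0,0,0]]' 26 12
python3 - <<'E'
from h import *
st();rot=frame(143,45);plan(NUT+.01*rot.apply([0,1,0]),rot)
E
```

```text
clock: 6.4
tool_pos: [0.5676, -0.0717, 0.0905]
eef_rot: [-0.341, -0.172, 0.414, 0.826]
contact_force: [0.8, 1.5, -0.3]
opening: 0.41
t 6.4 tcp [ 0.5676 -0.0717  0.0905] yaxis [-0.567  0.425 -0.705] x [0.597 0.802 0.002] head 143.2 tilt 44.9 F [ 0.8  1.5 -0.3] M [-0.25 -0.81 -0.22] op 36.2 q [ 0.45  1.26 -0.64  1.09  0.17  1.58  0.88]
shift now [-0.3 -0.7 -0. ] x 1 -> [-0.3 -0.7 -0. ] | rotvec [-0.002  0.005 -0.002] x 1 -> [-0.0025  0.0055 -0.0022]
shift in target frame [-0.3 -0.7 -0. ]
clock: 6.65
tool_pos: [0.5683, -0.0707, 0.0905]
eef_rot: [-0.34, -0.173, 0.414, 0.826]
contact_force: [3.1, 4.1, -0.9]
opening: 0.379
t 6.65 tcp [ 0.5683 -0.0707  0.0905] yaxis [-0.566  0.426 -0.706] x [0.598 0.802 0.004] head 143.1 tilt 44.9 F [ 3.1  4.1 -0.9] M [ 0.13 -1.22 -0.9 ] op 33.4 q [ 0.45  1.26 -0.64  1.09  0.16  1.58  0.88]
shift now [-1.5 -0.7 -0. ] x 1 -> [-1.5 -0.7 -0. ] | rotvec [-0.002  0.006 -0.001] x 1 -> [-0.0022  0.0064 -0.0009]
shift in target frame [-1.5 -0.7 -0.1]
```

```bash
python3 -m inch '[[1.5,0,0,0,0,0],[0,0,0,0,0,0],[0,0,0,0,0,0],[0,0,0,0,0,0]]' 26 12
python3 - <<'E'
from h import *
st()
E
```

```text
clock: 6.98
tool_pos: [0.5684, -0.0707, 0.0905]
eef_rot: [-0.341, -0.172, 0.415, 0.826]
contact_force: [0.6, 3.0, -0.1]
opening: 0.373
t 6.98 tcp [ 0.5684 -0.0707  0.0905] yaxis [-0.568  0.424 -0.705] x [0.597 0.802 0.001] head 143.3 tilt 44.8 F [ 0.6  3.  -0.1] M [-0.02 -0.78 -0.47] op 32.8 q [ 0.45  1.26 -0.64  1.09  0.17  1.58  0.88]
```

```bash
python3 -m inch '[[0.7,0,0,0,0.07,-0.07],[0.7,0,0,0,0.07,-0.07],[0.7,0,0,0,0.07,-0.07],[0.7,0,0,0,0.07,-0.07],[0,0,0,0,0,0]]' 26 12
python3 - <<'E'
from h import *
st();rot=frame(120,45);d=rot.apply([0,1,0]);plan([.5744,-.0753,.098]+.01*d,rot)
E
```

```text
clock: 7.4
tool_pos: [0.5713, -0.0685, 0.0905]
eef_rot: [-0.368, -0.1, 0.239, 0.893]
contact_force: [6.0, 7.3, -6.3]
opening: 0.372
t 7.4 tcp [ 0.5713 -0.0685  0.0905] yaxis [-0.354  0.615 -0.705] x [0.865 0.501 0.003] head 119.9 tilt 44.8 F [ 6.   7.3 -6.3] M [-0.28 -1.55 -1.26] op 32.8 q [ 0.59  1.21 -0.64  1.27  0.    1.3   0.68]
shift now [-0.7 -0.5  0. ] x 1 -> [-0.7 -0.5  0. ] | rotvec [-0.004  0.004  0.001] x 1 -> [-0.0037  0.0036  0.0012]
shift in target frame [-0.7 -0.5  0. ]
```

```bash
python3 -m inch '[[1.2,0,0,0,0.07,-0.07],[1.2,0,0,0,0.07,-0.07],[1.2,0,0,0,0.07,-0.07],[1,0,0,0,0.07,-0.07],[0,0,0,0,0,0]]' 26 12
python3 - <<'E'
from h import *
st()
s=r.get_state();Q=R.from_quat(s['eef_rot']);print('F tool',Q.inv().apply(s['contact_force']))
E
```

```text
clock: 7.82
tool_pos: [0.5747, -0.0675, 0.0905]
eef_rot: [-0.381, -0.025, 0.061, 0.922]
contact_force: [4.8, 5.8, -6.0]
opening: 0.368
t 7.82 tcp [ 0.5747 -0.0675  0.0905] yaxis [-0.093  0.703 -0.705] x [0.991 0.131 0.   ] head 97.5 tilt 44.8 F [ 4.8  5.8 -6. ] M [-0.75 -0.92 -0.86] op 32.4 q [ 0.71  1.15 -0.64  1.51 -0.15  0.95  0.53]
F tool [ 5.52038574  7.87319692 -0.66818555]
```

```bash
python3 -m inch '[[1,0.7,0,0,0.07,-0.07],[1,0.7,0,0,0.07,-0.07],[1,0,0,0,0.07,-0.07],[0,0,0,0,0,0]]' 26 12
python3 - <<'E'
from h import *
st()
s=r.get_state();Q=R.from_quat(s['eef_rot']);print('F tool',Q.inv().apply(s['contact_force']))
s=snap('top','t4.png');a=cv2.resize(s['img'][195:295,205:325],None,fx=5,fy=5,interpolation=cv2.INTER_CUBIC)
cv2.imwrite('pics/z4.png',np.clip(a.astype(float)*1.6,0,255).astype(np.uint8)[:,:,::-1])
E
```

```text
clock: 8.15
tool_pos: [0.5775, -0.0673, 0.0901]
eef_rot: [-0.381, 0.031, -0.076, 0.921]
contact_force: [2.3, 1.1, 1.0]
opening: 0.36
t 8.15 tcp [ 0.5775 -0.0673  0.0901] yaxis [ 0.116  0.699 -0.706] x [ 0.987 -0.164 -0.   ] head 80.6 tilt 44.9 F [2.3 1.1 1. ] M [-0.46 -0.28 -0.3 ] op 31.7 q [ 0.79  1.11 -0.67  1.7  -0.28  0.65  0.46]
F tool [2.07333176 0.37398999 1.7431241 ]
```

View pics/z4.png

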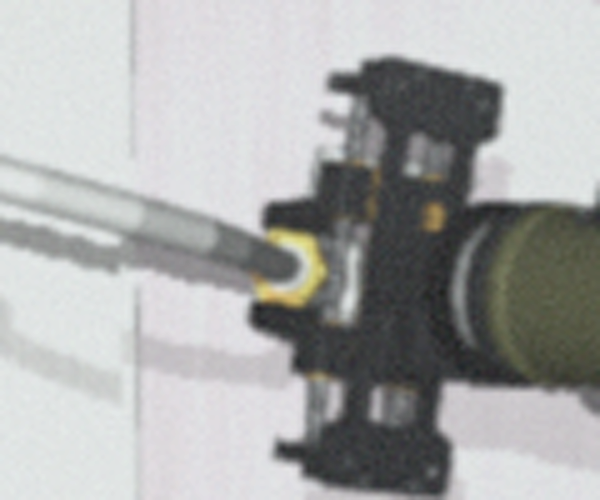

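```bash
python3 -m inch '[[0.7,0,0,0,0.07,-0.07],[0.7,0,0,0,0.07,-0.07],[0,0,0,0,0,0]]' 26 12
python3 - <<'E'
from h import *
st()
s=r.get_state();Q=R.from_quat(s['eef_rot']);print('F tool',Q.inv().apply(s['contact_force']))
E
python3 -m inch '[[0.7,0,0,0,0.07,-0.07],[0.7,0,0,0,0.07,-0.07],[0,0,0,0,0,0]]' 26 12
python3 - <<'E'
from h import *
st()
s=r.get_state();Q=R.from_quat(s['eef_rot']);print('F tool',Q.inv().apply(s['contact_force']))
E
```

```text
clock: 8.45
tool_pos: [0.5793, -0.0674, 0.0898]
eef_rot: [-0.376, 0.068, -0.166, 0.909]
contact_force: [3.4, -1.2, 0.4]
opening: 0.368
t 8.45 tcp [ 0.5793 -0.0674  0.0898] yaxis [ 0.25   0.662 -0.706] x [ 0.936 -0.352  0.   ] head 69.3 tilt 44.9 F [ 3.4 -1.2  0.4] M [-0.63 -0.15 -0.34] op 32.4 q [ 0.84  1.11 -0.72  1.83 -0.38  0.43  0.43]
F tool [ 3.59726485 -0.23759078  0.34778294]
clock: 8.7
tool_pos: [0.5811, -0.068, 0.0895]
eef_rot: [-0.367, 0.105, -0.255, 0.888]
contact_force: [3.4, -0.1, -2.2]
opening: 0.388
t 8.7 tcp [ 0.5811 -0.068   0.0895] yaxis [ 0.375  0.6   -0.706] x [ 0.848 -0.529  0.001] head 58.0 tilt 44.9 F [ 3.4 -0.1 -2.2] M [-0.83  0.02 -0.36] op 34.2 q [ 0.89  1.12 -0.81  1.96 -0.47  0.17  0.4 ]
F tool [ 2.92090358  2.79535067 -0.31370293]
```

```bash
python3 -m inch '[[0,0,0,0,0,0],[0,0,0,0,0,0],[-0.7,0,0,0,-0.07,0.07],[-0.7,0,0,0,-0.07,0.07],[-0.7,0,0,0,-0.07,0.07],[-0.7,0,0,0,-0.07,0.07],[-0.7,0,0,0,-0.07,0.07],[-0.7,0,0,0,-0.07,0.07],[-0.7,0,0,0,-0.07,0.07],[-0.7,0,0,0,-0.07,0.07],[-0.7,0,0,0,-0.07,0.07],[-0.7,0,0,0,-0.07,0.07]]' 70 12
python3 -m inch '[[-0.7,0,0,0,-0.07,0.07],[-0.7,0,0,0,-0.07,0.07],[0,0,0,0,0,0]]' 60
python3 - <<'E'
from h import *
st();rot=frame(127,45);d=rot.apply([0,1,0]);plan([.5744,-.0753,.098]+.01*d,rot)
s=snap('side','s5.png');a=cv2.resize(s['img'][240:310,235:305],None,fx=8,fy=8,interpolation=cv2.INTER_CUBIC)
cv2.imwrite('pics/z5.png',a[:,:,::-1])
E
```

```text
clock: 9.7
tool_pos: [0.5731, -0.0673, 0.0891]
eef_rot: [-0.373, -0.083, 0.203, 0.902]
contact_force: [-0.2, 0.6, -0.9]
opening: 0.794
clock: 9.95
tool_pos: [0.5735, -0.0639, 0.0896]
eef_rot: [-0.361, -0.121, 0.291, 0.877]
contact_force: [-0.0, 1.0, 0.2]
opening: 0.685
t 9.95 tcp [ 0.5735 -0.0639  0.0896] yaxis [-0.423  0.569 -0.705] x [0.801 0.598 0.002] head 126.6 tilt 44.8 F [-0.   1.   0.2] M [-0.43 -0.47 -0.03] op 60.3 q [ 0.54  1.23 -0.63  1.21  0.04  1.39  0.73]
shift now [-6.1 -2.8 -0.9] x 1 -> [-6.1 -2.8 -0.9] | rotvec [-0.003 -0.002  0.005] x 1 -> [-0.0033 -0.0015  0.0046]
shift in target frame [-6.1 -2.8 -0.9]
```

View pics/z5.png

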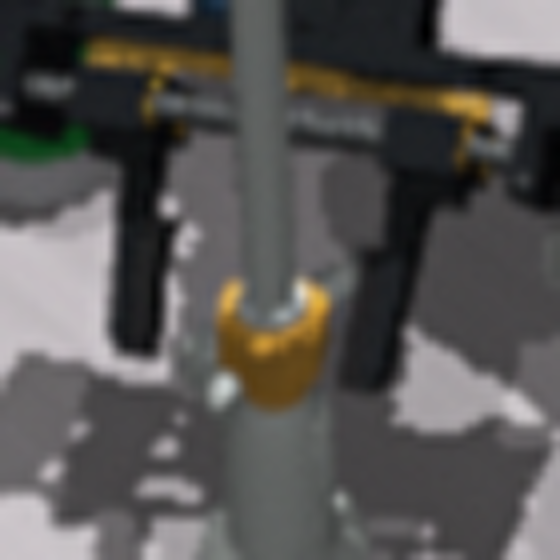

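```bash
python3 -m inch '[[-5.5,-3,-1,0,0,0],[0,0,0,0,0,0],[0,0,0,0,0,0],[0,0,0,0,0,0],[0,0,0,0,0,0]]' 26 12
python3 -m inch '[[0,0,0,0,0,0],[0,0,0,0,0,0],[0,0,0,0,0,0]]' 26 12
python3 - <<'E'
from h import *
st();
s=r.get_state();Q=R.from_quat(s['eef_rot']);print('F tool',Q.inv().apply(s['contact_force']))
E
```

```text
clock: 10.42
tool_pos: [0.5725, -0.0718, 0.0908]
eef_rot: [-0.363, -0.121, 0.284, 0.879]
contact_force: [7.4, 3.3, -4.8]
opening: 0.371
clock: 10.67
tool_pos: [0.5725, -0.0718, 0.0908]
eef_rot: [-0.363, -0.121, 0.284, 0.879]
contact_force: [6.2, 3.4, -4.2]
opening: 0.373
t 10.67 tcp [ 0.5725 -0.0718  0.0908] yaxis [-0.412  0.574 -0.708] x [0.809 0.588 0.006] head 125.7 tilt 45.1 F [ 6.2  3.4 -4.2] M [-0.55 -1.74 -1.07] op 32.9 q [ 0.55  1.22 -0.63  1.21  0.04  1.38  0.73]
F tool [ 7.02859352  2.33935056 -3.6321047 ]
```

```bash
python3 -m inch '[[2.2,0,0,0,0,0],[0,0,0,0,0,0],[0,0,0,0,0,0],[0,0,0,0,0,0]]' 26 12
python3 -m inch '[[0.7,0,0,0,0.07,-0.07],[0,0,0,0,0,0],[0,0,0,0,0,0]]' 26 12
python3 -m inch '[[0.7,0,0,0,0.07,-0.07],[0,0,0,0,0,0],[0,0,0,0,0,0]]' 26 12
python3 - <<'E'
from h import *
st();
s=r.get_state();Q=R.from_quat(s['eef_rot']);print('F tool',Q.inv().apply(s['contact_force']))
E
```

```text
clock: 11.0
tool_pos: [0.5725, -0.0717, 0.0908]
eef_rot: [-0.363, -0.12, 0.286, 0.878]
contact_force: [6.1, -0.6, -1.9]
opening: 0.369
clock: 11.25
tool_pos: [0.5723, -0.0704, 0.091]
eef_rot: [-0.368, -0.101, 0.243, 0.892]
contact_force: [4.5, 2.6, -3.0]
opening: 0.381
clock: 11.5
tool_pos: [0.5727, -0.0696, 0.0911]
eef_rot: [-0.372, -0.083, 0.199, 0.903]
contact_force: [4.0, 3.3, -3.1]
opening: 0.394
t 11.5 tcp [ 0.5727 -0.0696  0.0911] yaxis [-0.298  0.645 -0.704] x [0.907 0.421 0.002] head 114.8 tilt 44.8 F [ 4.   3.3 -3.1] M [-0.58 -1.17 -0.75] op 34.7 q [ 0.61  1.19 -0.63  1.32 -0.03  1.23  0.64]
F tool [ 5.01370261  3.17475882 -1.26272104]
```

```bash
python3 -m inch '[[0,0,0,0,0,0],[0,0,0,0,0,0],[0,-10,0,0,0,0],[0,-35,0,0,0,0],[0,-40,0,0,0,0],[0,-40,0,0,0,0],[0,-40,0,0,0,0],[0,0,0,0,0,0]]' 70 12
python3 - <<'E'
from h import *
st();rot=frame(-4,90);plan([.4255,-.2858,.15],rot)
E
```

```text
clock: 12.17
tool_pos: [0.6254, -0.1825, 0.2124]
eef_rot: [-0.377, -0.085, 0.194, 0.902]
contact_force: [0.6, -0.2, -0.1]
opening: 0.792
t 12.17 tcp [ 0.6254 -0.1825  0.2124] yaxis [-0.287  0.641 -0.712] x [0.91  0.415 0.007] head 114.1 tilt 45.4 F [ 0.6 -0.2 -0.1] M [-0.65 -0.41  0.02] op 69.7 q [ 0.64  1.16 -0.62  0.88 -0.04  1.7   0.65]
shift now [-225.2   35.5  -50.6] x 6 -> [-37.5   5.9  -8.4] | rotvec [-0.482  1.948 -0.794] x 18 -> [-0.0268  0.1082 -0.0441]
shift in target frame [ 117.    62.4 -192.2]
```

```bash
python3 -m inch '[[0,0,0,-0.027,0.108,-0.044],[0,0,0,-0.027,0.108,-0.044],[0,0,0,-0.027,0.108,-0.044],[0,0,0,-0.027,0.108,-0.044],[0,0,0,-0.027,0.108,-0.044],[0,0,0,-0.027,0.108,-0.044],[0,0,0,-0.027,0.108,-0.044],[0,0,0,-0.027,0.108,-0.044],[0,0,0,-0.027,0.108,-0.044],[0,0,0,-0.027,0.108,-0.044],[0,0,0,-0.027,0.108,-0.044],[0,0,0,-0.027,0.108,-0.044]]'
python3 - <<'E'
from h import *
log();st();rot=frame(-4,90);plan([.4255,-.2858,.15],rot)
E
```

```text
clock: 13.17
tool_pos: [0.6201, -0.1763, 0.2071]
eef_rot: [-0.513, 0.357, -0.303, 0.72]
contact_force: [-0.5, 0.7, -0.2]
opening: 0.793
t 13.17 tcp [ 0.6201 -0.1763  0.2071] yaxis [ 0.07   0.291 -0.954] x [ 0.562 -0.801 -0.203] head 76.5 tilt 72.6 F [-0.5  0.7 -0.2] M [-0.21  0.06  0.05] op 69.9 q [ 0.45  0.78 -0.17  1.51 -0.24  0.9  -0.51]
shift now [ -10.1    9.  -230. ] x 6 -> [ -1.7   1.5 -38.3] | rotvec [-0.147  0.653 -0.272] x 7 -> [-0.021   0.0933 -0.0389]
shift in target frame [ 122.8   57.1 -186.4]
```

```bash
python3 -m inch '[[-1.7,1.5,-38,0,0,0],[-1.7,1.5,-38,0,0,0],[-1.7,1.5,-38,0,0,0],[-1.7,1.5,-38,0,0,0],[-1.7,1.5,-38,0,0,0],[-1.7,1.5,-38,0,0,0],[0,0,0,0,0,0]]' 50
python3 -m inch '[[0,0,0,-0.021,0.093,-0.039],[0,0,0,-0.021,0.093,-0.039],[0,0,0,-0.021,0.093,-0.039],[0,0,0,-0.021,0.093,-0.039],[0,0,0,-0.021,0.093,-0.039],[0,0,0,-0.021,0.093,-0.039],[0,0,0,-0.021,0.093,-0.039],[0,0,0,0,0,0],[0,0,0,0,0,0]]'
python3 - <<'E'
from h import *
log();st();rot=frame(-4,90);plan([.4255,-.2858,.06],rot)
s=snap('side','s6.png');snap('top','t6.png')
E
```

```text
clock: 13.75
tool_pos: [0.4198, -0.2898, 0.1475]
eef_rot: [-0.513, 0.361, -0.302, 0.718]
contact_force: [-0.2, -0.2, -0.1]
opening: 0.566
clock: 14.5
tool_pos: [0.4297, -0.2842, 0.1497]
eef_rot: [0.484, -0.514, 0.514, -0.487]
contact_force: [-0.1, 0.3, -0.1]
opening: 0.571
t 14.5 tcp [ 0.4297 -0.2842  0.1497] yaxis [ 0.003  0.002 -1.   ] x [-0.057 -0.998 -0.002] head 27.4 tilt 89.8 F [-0.1  0.3 -0.1] M [ 0.01 -0.02  0.03] op 50.3 q [ 0.37  0.7   0.21  1.99 -0.3   0.48 -0.83]
shift now [ 2.  89.7 -4.4] x 3 -> [ 0.7 29.9 -1.5] | rotvec [-0.003  0.013 -0.002] x 1 -> [-0.003   0.0129 -0.0018]
shift in target frame [ 1.9 89.7 -4.1]
```

View pics/s6.png

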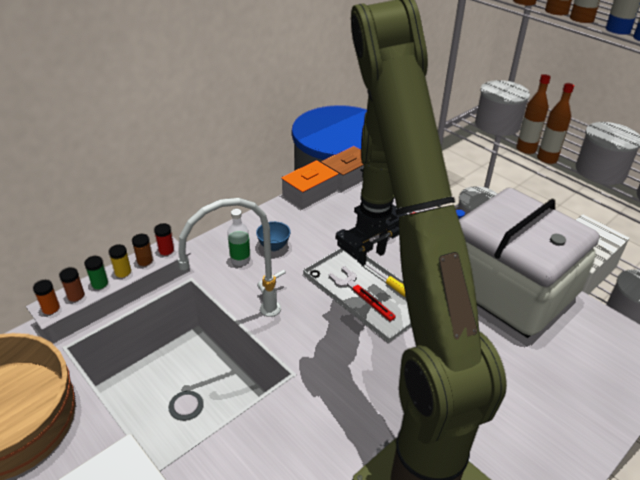

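View pics/t6.png

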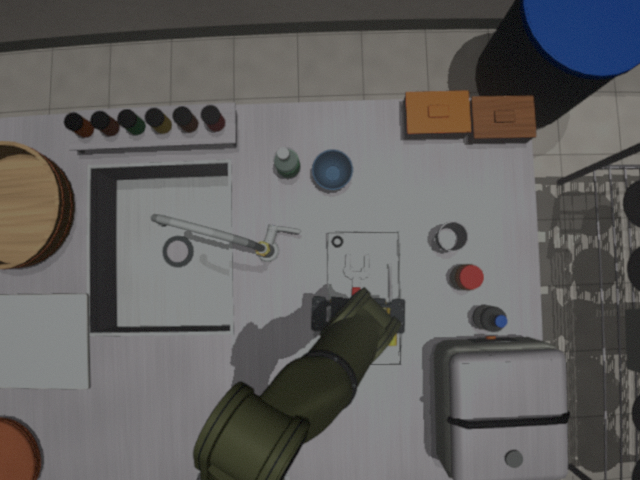

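```bash
python3 -m inch '[[0.5,30,-1,0,0.013,0],[0.5,30,-1,0,0,0],[0.5,30,-1,0,0,0],[0.5,20,-1,0,0,0],[0,0,0,0,0,0]]'
python3 - <<'E'
from h import *
log();st();rot=frame(-4,90);plan([.4255,-.2858,.006],rot)
from ik import *
X,_=fit(.05)
q=np.array(r.get_state()['q'])
for ps,(dx) in ((-4,None),(20,0),(45,0),(65,0),(45,0),(20,0),(5,0),(-20,0),(-45,0)):
    rot=frame(ps,90); p=np.array([.5744,-.0753,.098])-.115*np.array([np.cos(np.radians(ps)),np.sin(np.radians(ps)),0]) if dx is not None else np.array([.43,-.2,.2])
    q,e,a,m=ik(p,rot,q,wq=.01);print(ps,np.round(p,3),np.round(q,2),round(e*1000,1),round(m,2))
E
```

```text
clock: 15.02
tool_pos: [0.4233, -0.2872, 0.0366]
eef_rot: [-0.48, 0.52, -0.517, 0.481]
contact_force: [1.1, 0.0, -0.0]
opening: 0.564
t 15.02 tcp [ 0.4233 -0.2872  0.0366] yaxis [-0.001  0.005 -1.   ] x [-0.077 -0.997 -0.005] head 97.1 tilt 89.7 F [ 1.1  0.  -0. ] M [0.03 0.05 0.05] op 49.7 q [ 0.45  0.9   0.09  2.04 -0.36  0.22 -0.78]
shift now [-1.4 30.6  2.1] x 1 -> [-1.4 30.6  2.1] | rotvec [ 0.001 -0.007 -0.005] x 1 -> [ 0.0009 -0.0068 -0.0047]
shift in target frame [-1.5 30.6  2.1]
-4 [ 0.43 -0.2   0.2 ] [ 0.17  0.58  0.26  2.06 -0.28  0.53 -1.01] 0.0 0.49
20 [ 0.466 -0.115  0.098] [ 0.1   0.76  0.08  2.12 -0.2   0.27 -0.87] 0.0 0.23
45 [ 0.493 -0.157  0.098] [ 0.22  0.78 -0.01  2.01  0.01  0.35 -0.58] 0.0 0.31
65 [ 0.526 -0.18   0.098] [ 0.3   0.81 -0.09  1.89  0.15  0.45 -0.33] 0.0 0.41
45 [ 0.493 -0.157  0.098] [ 0.22  0.78  0.    2.01 -0.    0.35 -0.56] 0.0 0.31
20 [ 0.466 -0.115  0.098] [ 0.09  0.76  0.09  2.12 -0.23  0.27 -0.85] 0.0 0.23
5 [ 0.46  -0.085  0.098] [ 0.    0.76  0.13  2.16 -0.37  0.25 -1.02] 0.0 0.21
-20 [ 0.466 -0.036  0.098] [-0.13  0.76  0.17  2.16 -0.49  0.26 -1.45] 0.0 0.22
-45 [0.493 0.006 0.098] [-0.24  0.78  0.21  2.08 -0.49  0.32 -1.97] 0.0 0.28
```

```bash
python3 -m inch '[[-1.5,22,2,0,0,0],[0,8.5,0,0,0,0],[0,0,0,0,0,0],[0,0,0,0,0,0]]'
python3 - <<'E'
from h import *
st()
E
```

```text
clock: 15.35
tool_pos: [0.4282, -0.2866, 0.01]
eef_rot: [0.48, -0.517, 0.52, -0.482]
contact_force: [0.1, -0.5, -0.1]
opening: 0.563
t 15.35 tcp [ 0.4282 -0.2866  0.01  ] yaxis [ 0.005  0.    -1.   ] x [-0.075 -0.997 -0.001] head 2.7 tilt 89.7 F [ 0.1 -0.5 -0.1] M [ 0.02  0.01 -0.04] op 49.6 q [ 0.46  0.95  0.07  2.04 -0.37  0.16 -0.78]
```

```bash
python3 -m inch '[[0,4,2,0,0,0],[0,0,0,0,0,0],[0,0,0,0,0,0]]'
python3 - <<'E'
from h import *
st()
E
python3 -m inch '[[0,0,0,0,0,0],[0,0,0,0,0,0],[0,0,0,0,0,0],[0,0,0,0,0,0]]' 34 20
python3 -m inch '[[0,0,0,0,0,0],[0,0,0,0,0,0],[0,0,0,0,0,0],[0,0,0,0,0,0]]' 10 20
python3 - <<'E'
from h import *
st()
E
```

```text
clock: 15.6
tool_pos: [0.4309, -0.2864, 0.006]
eef_rot: [0.48, -0.517, 0.52, -0.482]
contact_force: [0.8, -0.5, -0.5]
opening: 0.569
t 15.6 tcp [ 0.4309 -0.2864  0.006 ] yaxis [ 0.005 -0.001 -1.   ] x [-0.074 -0.997  0.   ] head -5.8 tilt 89.7 F [ 0.8 -0.5 -0.5] M [ 0.03 -0.05 -0.  ] op 50.1 q [ 0.46  0.96  0.07  2.03 -0.37  0.16 -0.78]
clock: 15.93
tool_pos: [0.4305, -0.2862, 0.0055]
eef_rot: [0.48, -0.517, 0.519, -0.482]
contact_force: [0.2, 0.7, 1.0]
opening: 0.379
clock: 16.27
tool_pos: [0.4304, -0.2867, 0.0054]
eef_rot: [0.48, -0.517, 0.52, -0.482]
contact_force: [-0.2, -0.8, 0.8]
opening: 0.247
t 16.27 tcp [ 0.4304 -0.2867  0.0054] yaxis [ 0.004 -0.001 -1.   ] x [-0.075 -0.997  0.   ] head -8.9 tilt 89.7 F [-0.2 -0.8  0.8] M [-0.21  0.1  -0.01] op 21.8 q [ 0.46  0.96  0.07  2.03 -0.37  0.16 -0.78]
```

```bash
python3 -m inch '[[0,0,0,0,0,0],[0,0,0,0,0,0],[0,-6,0,0,0,0],[0,-12,0,0,0,0],[0,-25,0,0,0,0],[0,-30,0,0,0,0],[0,-30,0,0,0,0],[0,-30,0,0,0,0],[0,0,0,0,0,0],[0,0,0,0,0,0]]' 10 55
python3 - <<'E'
from h import *
st()
s=snap('side','s7.png');snap('top','t7.png')
a=cv2.resize(s['img'][200:340,290:430],None,fx=4,fy=4,interpolation=cv2.INTER_CUBIC);cv2.imwrite('pics/z7.png',a[:,:,::-1])
E
```

```text
clock: 17.1
tool_pos: [0.4305, -0.286, 0.1401]
eef_rot: [0.48, -0.516, 0.52, -0.483]
contact_force: [0.5, 0.1, -4.8]
opening: 0.244
t 17.1 tcp [ 0.4305 -0.286   0.1401] yaxis [ 0.007 -0.001 -1.   ] x [-0.074 -0.997  0.   ] head -7.6 tilt 89.6 F [ 0.5  0.1 -4.8] M [ 0.08  0.23 -0.04] op 21.5 q [ 0.37  0.72  0.21  2.   -0.32  0.45 -0.82]
```

View pics/z7.png

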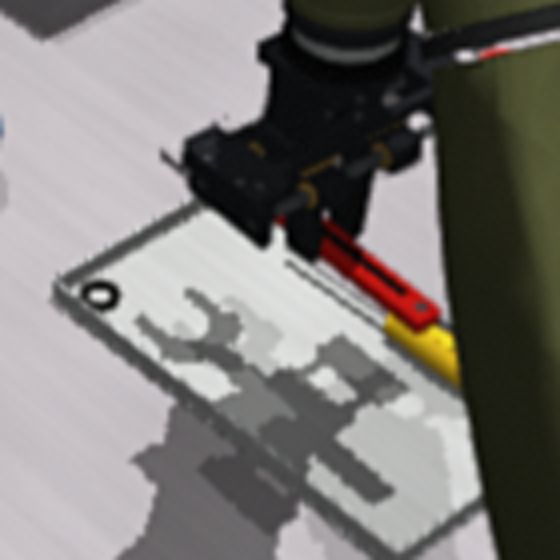

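View pics/t7.png

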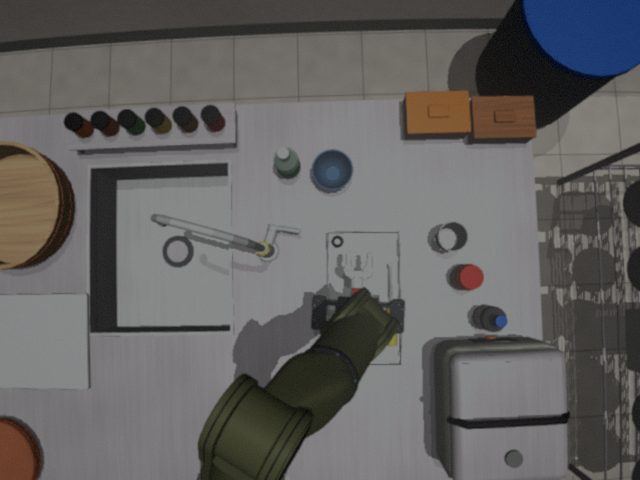

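Run:
```python
from h import *
t=dict(np.load('last_top.npz'));
P=[]
for v in range(250,300):
    for u in range(338,380):
        z=t['range_z'][v,u]
        if z>0:
            p=pix2world(t,u,v,depth=z)
            if .06<p[2]<.16: P.append([u,v,*p])
P=np.array(P)
for lo in np.arange(.46,.58,.01):
    m=(P[:,2]>=lo)&(P[:,2]<lo+.01)
    if m.sum(): print(round(lo,2),m.sum(),np.round(np.median(P[m,4]),4),'y',np.round(P[m,3].min(),3),np.round(P[m,3].max(),3))
a=cv2.resize(t['img'][240:310,320:410],None,fx=8,fy=8,interpolation=cv2.INTER_CUBIC);a=np.clip(a*1.8,0,255).astype(np.uint8);cv2.imwrite('pics/z7t.png',a[:,:,::-1])
```

```text
0.46 3 0.1462 y -0.283 -0.281
0.47 23 0.1472 y -0.296 -0.281
0.48 32 0.1458 y -0.301 -0.283
0.49 43 0.1448 y -0.308 -0.286
0.5 94 0.1457 y -0.324 -0.269
0.51 129 0.1462 y -0.329 -0.265
0.52 84 0.1458 y -0.329 -0.265
0.53 52 0.1456 y -0.325 -0.267
0.54 54 0.146 y -0.327 -0.27
0.55 48 0.1457 y -0.328 -0.27
0.56 8 0.1451 y -0.281 -0.273
```

View pics/z7t.png

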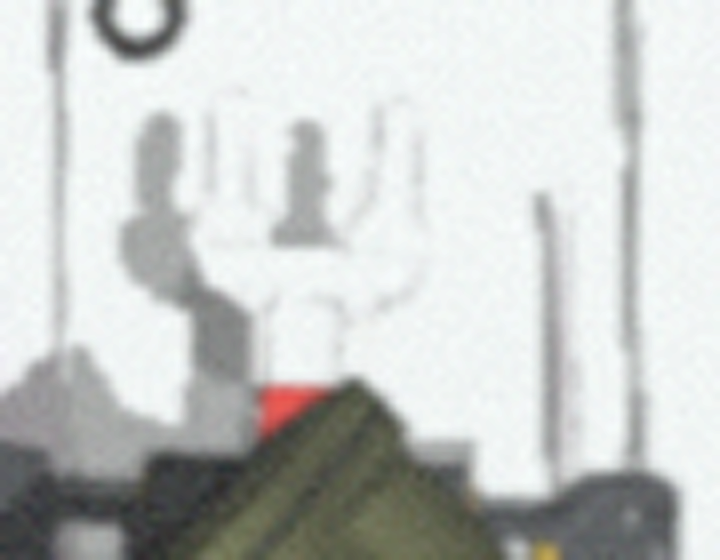

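```bash
python3 -m inch '[[0,0,0,0,-0.11,0],[0,0,0,0,-0.11,0],[0,0,0,0,-0.11,0],[0,0,0,0,-0.11,0],[0,0,0,0,-0.11,0],[0,0,0,0,-0.11,0],[0,0,0,0,-0.11,0],[0,0,0,0,-0.11,0],[0,0,0,0,-0.11,0],[0,0,0,0,-0.11,0],[0,0,0,0,-0.11,0],[0,0,0,0,0,0]]'
python3 - <<'E'
from h import *
log();st();rot=frame(65.2,90);u=np.array([np.cos(np.radians(65.2)),np.sin(np.radians(65.2)),0]);plan(np.array([.576,-.0764,.096])-.155*u,rot)
E
```

```text
clock: 18.2
tool_pos: [0.4285, -0.2855, 0.1367]
eef_rot: [-0.69, 0.152, -0.152, 0.692]
contact_force: [-0.3, 0.0, -4.8]
opening: 0.241
t 18.2 tcp [ 0.4285 -0.2855  0.1367] yaxis [ 0.001  0.003 -1.   ] x [ 0.908 -0.42  -0.   ] head 67.2 tilt 89.8 F [-0.3  0.  -4.8] M [-0.12  0.06 -0.01] op 21.2 q [ 0.56  0.71 -0.1   1.99  0.14  0.45 -0.08]
shift now [46.2 41.  96.6] x 3 -> [15.4 13.7 32.2] | rotvec [-0.003 -0.    -0.   ] x 1 -> [-0.0031 -0.0002 -0.0001]
shift in target frame [46.2 40.7 96.7]
```

```bash
python3 -m inch '[[11.5,10,24,0,0,0],[11.5,10,24,0,0,0],[11.5,10,24,0,0,0],[11.5,10,24,0,0,0],[0,0,0,0,0,0],[0,0,0,0,0,0]]'
python3 - <<'E'
from h import *
log();st();rot=frame(65.2,90);u=np.array([np.cos(np.radians(65.2)),np.sin(np.radians(65.2)),0]);plan(np.array([.576,-.0764,.096])-.155*u,rot)
o=[]
for n,(x,y) in (('side',(225,235)),('top',(225,215))):
    s=snap(n,n[0]+'8.png');a=cv2.resize(s['img'][y:y+100,x:x+80],None,fx=5,fy=5,interpolation=cv2.INTER_CUBIC)
    o.append(np.clip(a.astype(float)*(1.6 if n=='top' else 1.2),0,255).astype(np.uint8))
cv2.imwrite('pics/z8.png',np.hstack(o)[:,:,::-1])
E
```

```text
clock: 18.7
tool_pos: [0.5126, -0.216, 0.0969]
eef_rot: [-0.689, 0.152, -0.153, 0.692]
contact_force: [0.1, -1.4, -3.6]
opening: 0.238
t 18.7 tcp [ 0.5126 -0.216   0.0969] yaxis [ 0.002  0.003 -1.   ] x [ 0.907 -0.421  0.001] head 50.5 tilt 89.8 F [ 0.1 -1.4 -3.6] M [-0.21  0.11  0.  ] op 21.0 q [ 0.36  0.81 -0.07  1.89  0.1   0.44 -0.22]
shift now [-1.   0.9 -1.7] x 1 -> [-1.   0.9 -1.7] | rotvec [-0.003 -0.002  0.001] x 1 -> [-0.0033 -0.0015  0.0009]
shift in target frame [-1.   0.9 -1.7]
```

View pics/z8.png

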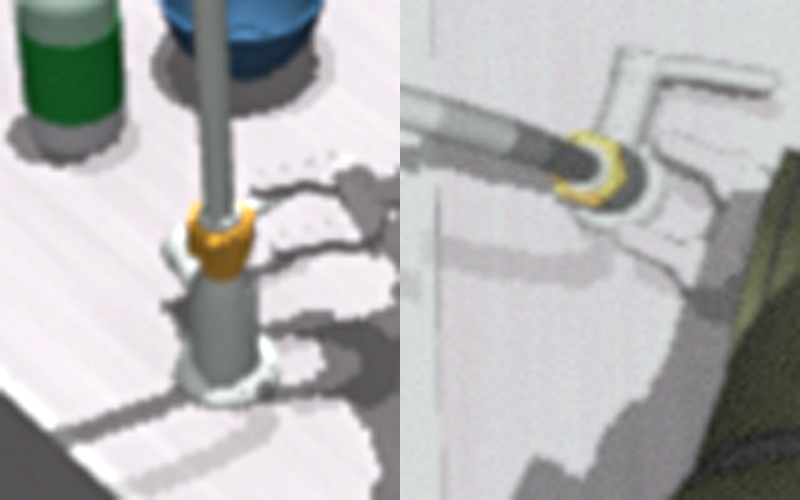

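```bash
python3 -m inch '[[-1,1,6,0,0,0],[0,0,6,0,0,0],[0,0,0,0,0,0],[0,0,0,0,0,0]]'
python3 - <<'E'
from h import *
st();rot=frame(65.2,90);u=np.array([np.cos(np.radians(65.2)),np.sin(np.radians(65.2)),0]);plan(np.array([.576,-.0764,.096])-.140*u,rot)
E
```

```text
clock: 19.13
tool_pos: [0.5166, -0.2068, 0.098]
eef_rot: [-0.69, 0.151, -0.154, 0.691]
contact_force: [-0.1, -0.5, -3.2]
opening: 0.244
t 19.13 tcp [ 0.5166 -0.2068  0.098 ] yaxis [ 0.005  0.    -1.   ] x [ 0.907 -0.422  0.004] head 4.2 tilt 89.7 F [-0.1 -0.5 -3.2] M [-0.19 -0.01 -0.01] op 21.5 q [ 0.34  0.81 -0.06  1.89  0.1   0.44 -0.23]
shift now [-0.8  2.   3.3] x 1 -> [-0.8  2.   3.3] | rotvec [-0.002 -0.002  0.004] x 1 -> [-0.0023 -0.0024  0.0042]
shift in target frame [-0.8  2.   3.3]
```

```bash
python3 -m inch '[[-0.7,2,5,0,0,0],[0,0,4,0,0,0],[0,0,4,0,0,0],[0,0,0,0,0,0],[0,0,0,0,0,0]]'
python3 - <<'E'
from h import *
st();rot=frame(65.2,90);u=np.array([np.cos(np.radians(65.2)),np.sin(np.radians(65.2)),0]);plan(np.array([.576,-.0764,.096])-.130*u,rot)
E
```

```text
clock: 19.55
tool_pos: [0.5213, -0.1945, 0.0957]
eef_rot: [-0.69, 0.151, -0.154, 0.691]
contact_force: [0.4, 0.5, -4.1]
opening: 0.243
t 19.55 tcp [ 0.5213 -0.1945  0.0957] yaxis [ 0.004  0.001 -1.   ] x [ 0.907 -0.421  0.003] head 7.7 tilt 89.8 F [ 0.4  0.5 -4.1] M [-0.07  0.1   0.11] op 21.4 q [ 0.31  0.81 -0.06  1.9   0.1   0.43 -0.25]
shift now [ 0.1 -0.3  0.1] x 1 -> [ 0.1 -0.3  0.1] | rotvec [-0.002 -0.002  0.003] x 1 -> [-0.0022 -0.0016  0.0034]
shift in target frame [ 0.1 -0.3  0.1]
```

```bash
python3 -m inch '[[0,0,4,0,0,0],[0,0,4,0,0,0],[0,0,4,0,0,0],[0,0,0,0,0,0]]'
python3 - <<'E'
from h import *
st();rot=frame(65.2,90);u=np.array([np.cos(np.radians(65.2)),np.sin(np.radians(65.2)),0]);plan(np.array([.576,-.0764,.096])-.110*u,rot)
E
```

```text
clock: 19.88
tool_pos: [0.5263, -0.1829, 0.0956]
eef_rot: [-0.69, 0.151, -0.153, 0.691]
contact_force: [-2.5, 0.7, -4.6]
opening: 0.244
t 19.88 tcp [ 0.5263 -0.1829  0.0956] yaxis [ 0.004  0.001 -1.   ] x [ 0.907 -0.42   0.003] head 15.8 tilt 89.8 F [-2.5  0.7 -4.6] M [0.13 0.33 0.2 ] op 21.5 q [ 0.29  0.81 -0.05  1.89  0.09  0.44 -0.27]
shift now [ 0.4 -0.4  7.6] x 1 -> [ 0.4 -0.4  7.6] | rotvec [-0.002 -0.001  0.003] x 1 -> [-0.0024 -0.001   0.0028]
shift in target frame [ 0.4 -0.4  7.6]
```

```bash
python3 -m inch '[[-0.5,0,3,0,0,0],[0,0,3,0,0,0],[0,0,2,0,0,0],[0,0,0,0,0,0]]'
python3 - <<'E'
from h import *
st();rot=frame(65.2,90);u=np.array([np.cos(np.radians(65.2)),np.sin(np.radians(65.2)),0]);plan(np.array([.576,-.0764,.096])-.110*u,rot)
o=[]
for n,(x,y) in (('side',(225,235)),('top',(225,215))):
    s=snap(n,n[0]+'9.png');a=cv2.resize(s['img'][y:y+100,x:x+80],None,fx=5,fy=5,interpolation=cv2.INTER_CUBIC)
    o.append(np.clip(a.astype(float)*(1.6 if n=='top' else 1.2),0,255).astype(np.uint8))
cv2.imwrite('pics/z9.png',np.hstack(o)[:,:,::-1])
E
```

```text
clock: 20.22
tool_pos: [0.5294, -0.1761, 0.0958]
eef_rot: [-0.69, 0.151, -0.154, 0.691]
contact_force: [-1.8, 1.3, -4.3]
opening: 0.241
t 20.22 tcp [ 0.5294 -0.1761  0.0958] yaxis [ 0.004  0.001 -1.   ] x [ 0.907 -0.421  0.004] head 7.1 tilt 89.7 F [-1.8  1.3 -4.3] M [0.08 0.33 0.25] op 21.2 q [ 0.27  0.81 -0.05  1.89  0.09  0.44 -0.28]
shift now [ 0.4 -0.2  0. ] x 1 -> [ 0.4 -0.2  0. ] | rotvec [-0.002 -0.002  0.004] x 1 -> [-0.0023 -0.0019  0.0037]
shift in target frame [ 0.4 -0.2  0. ]
```

View pics/z9.png

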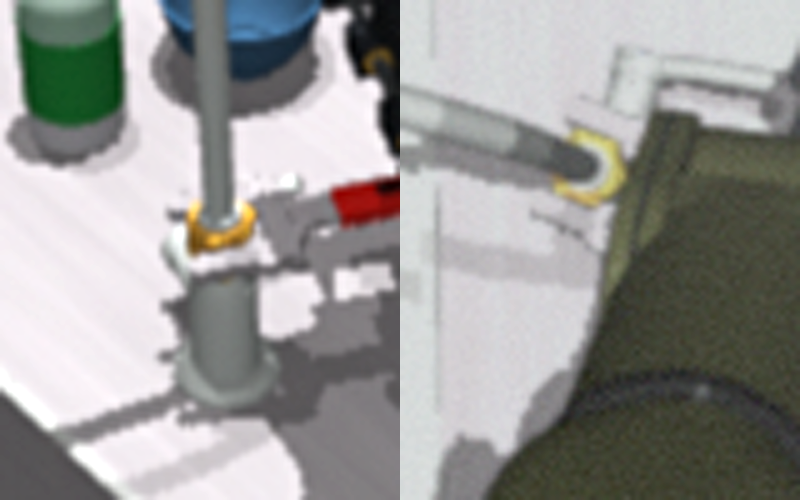

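```bash
python3 -m inch '[[0,0,2,0,0,0],[0,0,0,0,0,0],[-5.5,0,0.1,0,0.05,0],[-5.5,0,0.1,0,0.05,0],[-5.5,0,0.1,0,0.05,0],[-5.5,0,0.1,0,0.05,0],[-5.5,0,0.1,0,0.05,0],[-5.5,0,0.1,0,0.05,0],[0,0,0,0,0,0]]'
cat >> h.py <<'E'
def ws():
    st();s=r.get_state();Q=R.from_quat(s['eef_rot']);x=Q.apply([1,0,0]);ps=np.degrees(np.arctan2(x[0],-x[1]));u=np.array([np.cos(np.radians(ps)),np.sin(np.radians(ps)),0])
    d=np.array([.576,-.0764,.096])-s['tool_pos'];print('wrench head',round(ps,1),'az to nut',round(np.degrees(np.arctan2(d[1],d[0])),1),'L',round(np.hypot(*d[:2])*1000,1),'lat',round(d@x*1000,1),'F tool',np.round(Q.inv().apply(s['contact_force']),1))
E
python3 - <<'E'
from h import *
ws()
E
```

```text
clock: 21.07
tool_pos: [0.504, -0.1573, 0.0961]
eef_rot: [-0.659, 0.251, -0.257, 0.66]
contact_force: [0.9, -1.6, -5.0]
opening: 0.242
t 21.07 tcp [ 0.504  -0.1573  0.0961] yaxis [ 0.008 -0.001 -1.   ] x [ 0.742 -0.671  0.007] head -9.6 tilt 89.6 F [ 0.9 -1.6 -5. ] M [-0.43 -0.12  0.55] op 21.3 q [ 0.2   0.79  0.02  1.99 -0.04  0.36 -0.48]
wrench head 47.9 az to nut 48.3 L 108.3 lat -0.8 F tool [ 1.7  5.  -0.6]
```

```bash
python3 -m inch '[[-5.5,0,0.1,0,0.05,0],[-5.5,0,0.1,0,0.05,0],[-5.5,0,0.1,0,0.05,0]]'
python3 - <<'E'
from h import *
ws()
o=[]
for n,(x,y) in (('side',(225,235)),('top',(225,215))):
    s=snap(n,n[0]+'10.png');a=cv2.resize(s['img'][y:y+100,x:x+80],None,fx=5,fy=5,interpolation=cv2.INTER_CUBIC)
    o.append(np.clip(a.astype(float)*(1.6 if n=='top' else 1.2),0,255).astype(np.uint8))
cv2.imwrite('pics/z10.png',np.hstack(o)[:,:,::-1])
E
```

```text
clock: 21.32
tool_pos: [0.4932, -0.1462, 0.096]
eef_rot: [-0.638, 0.3, -0.306, 0.64]
contact_force: [2.2, -2.2, -5.1]
opening: 0.243
t 21.32 tcp [ 0.4932 -0.1462  0.096 ] yaxis [ 0.009 -0.002 -1.   ] x [ 0.633 -0.774  0.007] head -11.7 tilt 89.5 F [ 2.2 -2.2 -5.1] M [-0.61 -0.19  0.78] op 21.5 q [ 0.17  0.78  0.05  2.03 -0.11  0.33 -0.58]
wrench head 39.3 az to nut 40.1 L 108.3 lat -1.7 F tool [3.1 5.1 0.3]
```

View pics/z10.png

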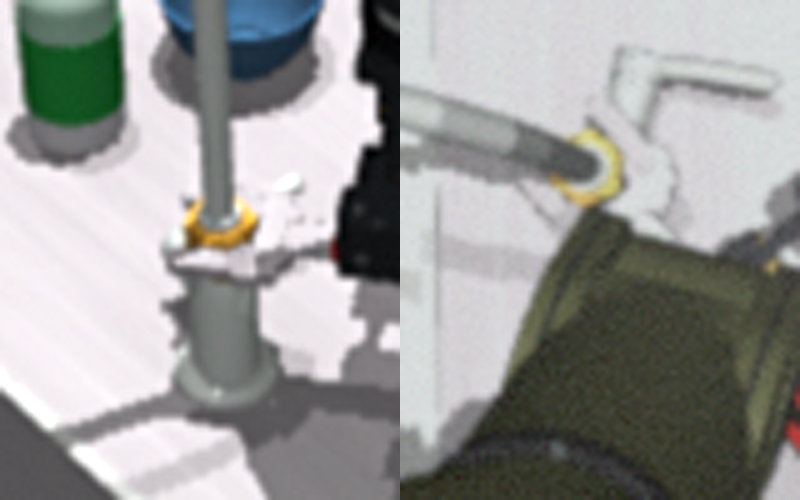

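```bash
python3 -m inch '[[-6,0,0.1,0,0.05,0],[-6,0,0.1,0,0.05,0],[-6,0,0.1,0,0.05,0],[-6,0,0.1,0,0.05,0]]'
python3 - <<'E'
from h import *
ws()
E
python3 -m inch '[[-5.5,0,0.1,0,0.05,0],[-5.5,0,0.1,0,0.05,0],[0,0,0,0,0,0]]'
python3 - <<'E'
from h import *
ws()
o=[]
for n,(x,y) in (('side',(225,235)),('top',(225,215))):
    s=snap(n,n[0]+'11.png');a=cv2.resize(s['img'][y:y+100,x:x+80],None,fx=5,fy=5,interpolation=cv2.INTER_CUBIC)
    o.append(np.clip(a.astype(float)*(1.6 if n=='top' else 1.2),0,255).astype(np.uint8))
cv2.imwrite('pics/z11.png',np.hstack(o)[:,:,::-1])
E
```

```text
clock: 21.75
tool_pos: [0.4804, -0.1273, 0.096]
eef_rot: [-0.604, 0.362, -0.369, 0.606]
contact_force: [2.5, -5.3, -5.2]
opening: 0.24
t 21.75 tcp [ 0.4804 -0.1273  0.096 ] yaxis [ 0.01  -0.003 -1.   ] x [ 0.465 -0.885  0.007] head -15.9 tilt 89.4 F [ 2.5 -5.3 -5.2] M [-1.05 -0.42  0.49] op 21.1 q [ 0.11  0.77  0.09  2.08 -0.21  0.29 -0.71]
wrench head 27.7 az to nut 28.0 L 108.3 lat -0.6 F tool [ 5.8  5.2 -0.3]
clock: 22.0
tool_pos: [0.4754, -0.1166, 0.096]
eef_rot: [-0.585, 0.392, -0.398, 0.588]
contact_force: [3.5, -4.2, -5.8]
opening: 0.242
t 22.0 tcp [ 0.4754 -0.1166  0.096 ] yaxis [ 0.009 -0.002 -1.   ] x [ 0.375 -0.927  0.005] head -13.5 tilt 89.5 F [ 3.5 -4.2 -5.8] M [-0.89 -0.4   0.2 ] op 21.3 q [ 0.08  0.77  0.1   2.1  -0.27  0.27 -0.77]
wrench head 22.0 az to nut 21.8 L 108.3 lat 0.5 F tool [5.2 5.9 1.6]
```

View pics/z11.png

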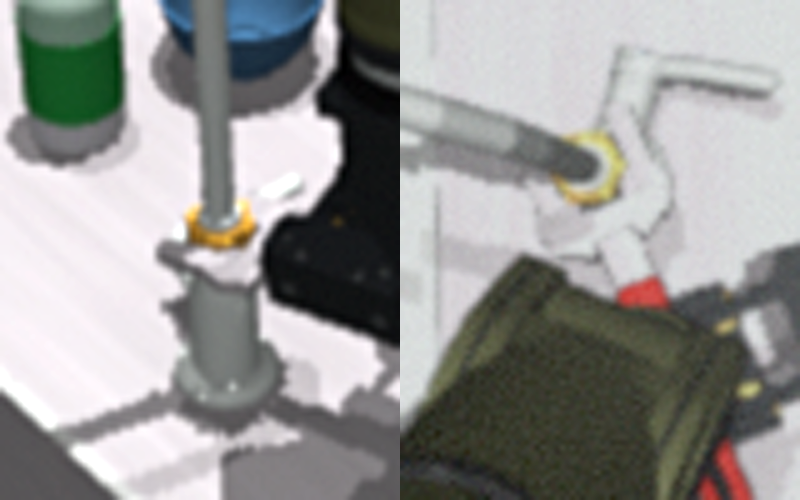

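```bash
python3 -m inch '[[-6.5,0,0.1,0,0.06,0],[0,0,0,0,0,0],[0,0,0,0,0,0]]'
python3 - <<'E'
from h import *
ws()
s=r.snapshot('top');h=cv2.cvtColor(s['img'],cv2.COLOR_RGB2HSV);m=((h[...,0]<6)|(h[...,0]>174))&(h[...,1]>130);m[:230]=0;m[330:]=0;m[:,:320]=m[:,:320];m[:,:250]=0;m[:,400:]=0
v,u=np.nonzero(m);P=np.array([pix2world(s,x,y,z=.105) for x,y in zip(u,v)]);
k=(P[:,0]<.56)&(P[:,1]<-.08)&(P[:,1]>-.24);P=P[k];print(len(P));
c=cv2.fitLine((P[:,:2]*1000).astype(np.float32),cv2.DIST_HUBER,0,.01,.01).ravel();print(c,np.degrees(np.arctan2(c[1],c[0])))
E
```

```text
clock: 22.35
tool_pos: [0.4731, -0.1106, 0.0959]
eef_rot: [-0.573, 0.409, -0.415, 0.576]
contact_force: [4.4, -4.1, -4.9]
opening: 0.246
t 22.35 tcp [ 0.4731 -0.1106  0.0959] yaxis [ 0.009 -0.002 -1.   ] x [ 0.321 -0.947  0.004] head -10.4 tilt 89.5 F [ 4.4 -4.1 -4.9] M [-0.87 -0.63  0.16] op 21.7 q [ 0.07  0.77  0.11  2.11 -0.3   0.26 -0.81]
wrench head 18.7 az to nut 18.4 L 108.4 lat 0.6 F tool [5.3 4.9 2.8]
197
[ 9.4639456e-01  3.2301292e-01  4.4072018e+02 -1.2752318e+02] 18.84523
```

```bash
python3 -m inch '[[5,0,0,0,-0.045,0],[4.5,0,0,0,-0.04,0],[0,0,0,0,0,0],[0,0,0,0,0,0]]'
python3 - <<'E'
from h import *
ws()
E
```

```text
clock: 22.73
tool_pos: [0.4759, -0.118, 0.0958]
eef_rot: [-0.59, 0.386, -0.39, 0.593]
contact_force: [5.2, -0.1, -5.0]
opening: 0.243
t 22.73 tcp [ 0.4759 -0.118   0.0958] yaxis [ 0.008  0.001 -1.   ] x [ 0.399 -0.917  0.003] head 4.2 tilt 89.6 F [ 5.2 -0.1 -5. ] M [-0.1  -0.96 -0.15] op 21.4 q [ 0.09  0.77  0.1   2.1  -0.25  0.28 -0.76]
wrench head 23.5 az to nut 22.6 L 108.5 lat 1.7 F tool [2.2 5.1 4.7]
```

```bash
python3 -m inch '[[1.2,0,-0.5,0,0,0],[0,0,0,0,0,0],[0,0,0,0,0,0]]'
python3 - <<'E'
from h import *
ws()
E
```

```text
clock: 22.98
tool_pos: [0.476, -0.1184, 0.0958]
eef_rot: [-0.59, 0.385, -0.39, 0.593]
contact_force: [5.7, 1.4, -4.8]
opening: 0.245
t 22.98 tcp [ 0.476  -0.1184  0.0958] yaxis [ 0.008  0.001 -1.   ] x [ 0.4   -0.917  0.002] head 8.2 tilt 89.5 F [ 5.7  1.4 -4.8] M [ 0.23 -0.98 -0.08] op 21.6 q [ 0.09  0.77  0.09  2.1  -0.25  0.28 -0.75]
wrench head 23.6 az to nut 22.8 L 108.5 lat 1.5 F tool [1.  4.8 5.7]
```

```bash
python3 -m inch '[[0.3,0,-3,0,0,0],[0,0,-3,0,0,0],[0,0,0,0,0,0]]'
python3 - <<'E'
from h import *
ws()
E
```

```text
clock: 23.23
tool_pos: [0.4759, -0.1196, 0.0964]
eef_rot: [-0.588, 0.381, -0.391, 0.596]
contact_force: [14.5, 6.1, -7.3]
opening: 0.241
t 23.23 tcp [ 0.4759 -0.1196  0.0964] yaxis [ 0.018  0.002 -1.   ] x [ 0.403 -0.915  0.006] head 5.2 tilt 89.0 F [14.5  6.1 -7.3] M [ 1.12 -2.52  0.1 ] op 21.2 q [ 0.1   0.77  0.09  2.11 -0.25  0.26 -0.75]
wrench head 23.8 az to nut 23.3 L 109.0 lat 0.8 F tool [ 0.3  7.6 15.6]
```

Run:
```python
from h import *
o=[]
for n,(x,y) in (('side',(225,235)),('top',(225,215))):
    s=snap(n,n[0]+'12.png');a=cv2.resize(s['img'][y:y+70,x:x+50],None,fx=8,fy=8,interpolation=cv2.INTER_CUBIC)
    o.append(np.clip(a.astype(float)*(1.6 if n=='top' else 1.0),0,255).astype(np.uint8))
cv2.imwrite('pics/z12.png',np.hstack(o)[:,:,::-1])
ws()
```

```text
t 23.33 tcp [ 0.4759 -0.1195  0.0963] yaxis [ 0.017  0.002 -1.   ] x [ 0.403 -0.915  0.005] head 5.4 tilt 89.0 F [14.1  5.8 -8.5] M [ 1.04 -2.46  0.06] op 21.2 q [ 0.1   0.77  0.09  2.11 -0.25  0.26 -0.75]
wrench head 23.8 az to nut 23.3 L 109.0 lat 0.9 F tool [ 0.4  8.7 15.1]
```

View pics/z12.png

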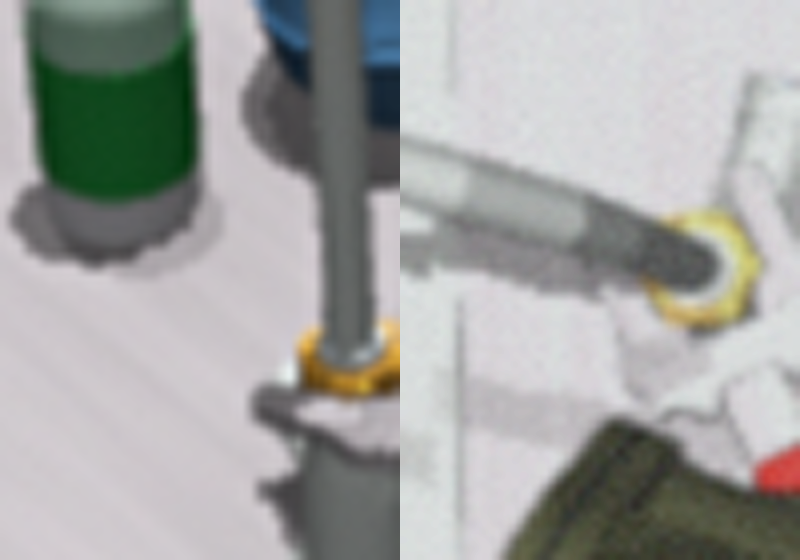

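View pics/s12.png

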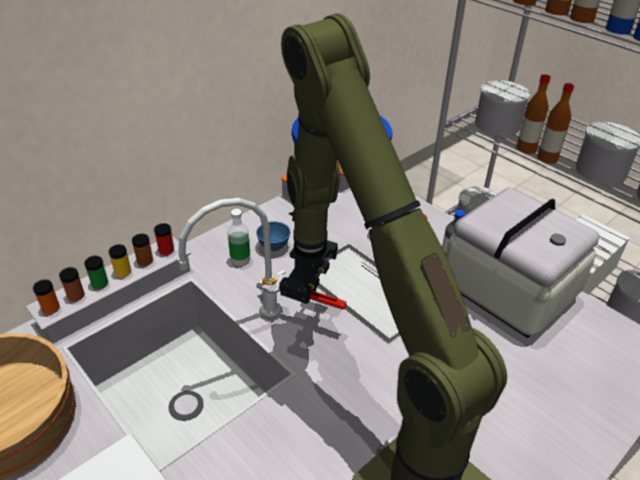

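```bash
python3 -m inch '[[-3,0,-1,0,0.03,0],[0,0,0,0,0,0]]'
python3 - <<'E'
from h import *
ws()
E
python3 -m inch '[[3,0,-1,0,-0.03,0],[0,0,0,0,0,0]]'
python3 - <<'E'
from h import *
ws()
E
```

```text
clock: 23.5
tool_pos: [0.4746, -0.1164, 0.0964]
eef_rot: [-0.582, 0.39, -0.4, 0.591]
contact_force: [15.2, 5.7, -7.6]
opening: 0.242
t 23.5 tcp [ 0.4746 -0.1164  0.0964] yaxis [ 0.019  0.002 -1.   ] x [ 0.375 -0.927  0.005] head 6.3 tilt 88.9 F [15.2  5.7 -7.6] M [ 1.05 -2.75  0.05] op 21.3 q [ 0.09  0.77  0.09  2.11 -0.27  0.26 -0.77]
wrench head 22.1 az to nut 21.5 L 109.0 lat 1.0 F tool [ 0.3  7.9 16.1]
clock: 23.67
tool_pos: [0.4709, -0.1216, 0.096]
eef_rot: [-0.59, 0.383, -0.39, 0.595]
contact_force: [7.5, 2.4, -5.0]
opening: 0.241
t 23.67 tcp [ 0.4709 -0.1216  0.096 ] yaxis [ 0.012  0.001 -1.   ] x [ 0.402 -0.915  0.004] head 5.0 tilt 89.3 F [ 7.5  2.4 -5. ] M [ 0.71 -1.56  0.08] op 21.3 q [ 0.11  0.77  0.09  2.11 -0.25  0.26 -0.75]
wrench head 23.7 az to nut 23.3 L 114.4 lat 1.0 F tool [0.8 5.1 7.8]
```

```bash
python3 -m inch '[[0.5,0,-4,0,0,0],[0,0,-4,0,0,0],[0,0,0,0,0,0]]'
python3 - <<'E'
from h import *
ws()
E
```

```text
clock: 23.92
tool_pos: [0.4575, -0.1263, 0.0954]
eef_rot: [-0.591, 0.388, -0.388, 0.592]
contact_force: [-0.7, -1.0, -5.0]
opening: 0.243
t 23.92 tcp [ 0.4575 -0.1263  0.0954] yaxis [ 0.001  0.001 -1.   ] x [ 0.398 -0.917 -0.001] head 58.4 tilt 89.9 F [-0.7 -1.  -5. ] M [-0.08  0.08 -0.04] op 21.4 q [ 0.12  0.76  0.09  2.14 -0.25  0.25 -0.74]
wrench head 23.5 az to nut 22.8 L 128.6 lat 1.5 F tool [ 0.6  5.  -1.1]
```

```bash
python3 -m inch '[[0.5,0,-12,0,0,0],[0,0,-14,0,0,0],[0,0,-14,0,0,0],[0,-25,0,0,0,0],[0,-25,0,0,0,0],[0,0,0,0,0,0]]'
python3 - <<'E'
from h import *
ws();rot=frame(-4.3,90);plan([.4304,-.2865,.14],rot)
o=[]
for n,(x,y) in (('side',(240,250)),('top',(240,220))):
    s=snap(n,n[0]+'13.png');a=cv2.resize(s['img'][y:y+60,x:x+50],None,fx=8,fy=8,interpolation=cv2.INTER_CUBIC)
    o.append(np.clip(a.astype(float)*(1.6 if n=='top' else 1.0),0,255).astype(np.uint8))
cv2.imwrite('pics/z13.png',np.hstack(o)[:,:,::-1])
E
```

```text
clock: 24.42
tool_pos: [0.4224, -0.1436, 0.1479]
eef_rot: [-0.59, 0.386, -0.39, 0.592]
contact_force: [1.2, -0.4, -5.3]
opening: 0.241
t 24.42 tcp [ 0.4224 -0.1436  0.1479] yaxis [ 0.006 -0.001 -1.   ] x [ 0.397 -0.918  0.003] head -5.5 tilt 89.7 F [ 1.2 -0.4 -5.3] M [-0.09  0.12 -0.01] op 21.3 q [ 0.15  0.64  0.11  2.19 -0.22  0.32 -0.71]
wrench head 23.4 az to nut 23.6 L 167.7 lat -0.8 F tool [0.9 5.3 0.9]
shift now [134.3   8.  -49.4] x 4 -> [ 33.6   2.  -12.4] | rotvec [-0.006  0.484  0.002] x 5 -> [-0.0012  0.0967  0.0003]
shift in target frame [141.9   7.9  18.7]
```

View pics/z13.png

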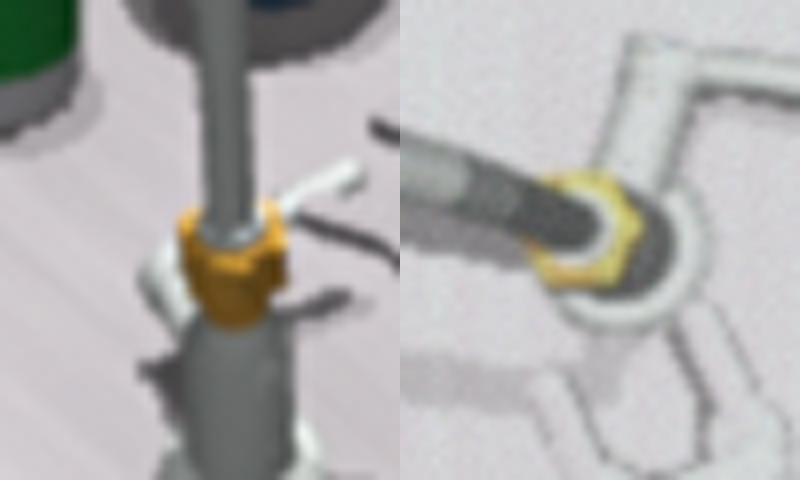

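Run:
```python
from h import *
o=[]
for n,(x,y) in (('side',(240,250)),('top',(240,220))):
    s=dict(np.load(f'last_{n}.npz'));a=cv2.resize(s['img'][y:y+60,x:x+50],None,fx=8,fy=8,interpolation=cv2.INTER_CUBIC)
    a=np.clip(a.astype(float)*(1.6 if n=='top' else 1.0),0,255).astype(np.uint8)
    for k in range(6):
        t=np.radians(24+60*k);p=np.array(world2pix(s,[.5755+.0185*np.cos(t),-.0764+.0185*np.sin(t),.107]))+np.load('off_'+n+'.npy')
        cv2.circle(a,tuple(int(q) for q in (p-[x,y]+.5)*8),3,(255,0,255),-1)
    o.append(a)
cv2.imwrite('pics/z14.png',np.hstack(o)[:,:,::-1])
```

```text
(no output)
```

View pics/z14.png

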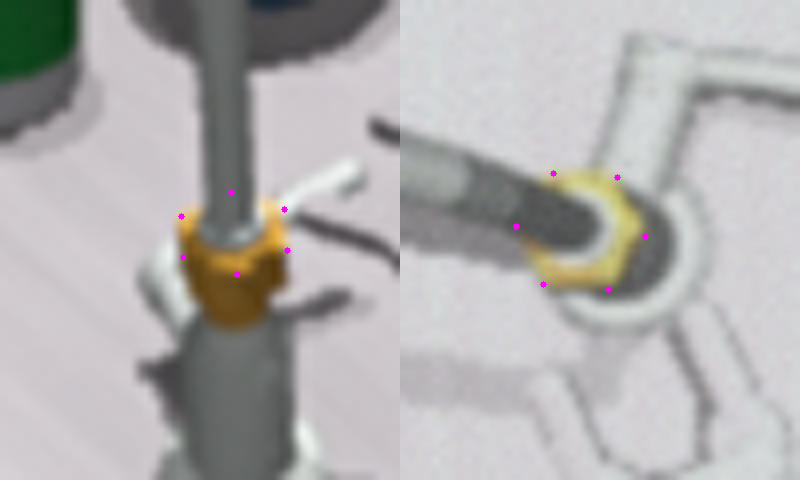

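Run:
```python
from h import *
o=[]
for n,(x,y) in (('side',(258,270)),('top',(250,234))):
    I=np.mean([r.snapshot(n)['img'].astype(float) for _ in range(8)],0);np.save('avg_'+n,I)
    a=cv2.resize(I[y:y+30,x:x+25].astype(np.float32),None,fx=16,fy=16,interpolation=cv2.INTER_LANCZOS4)
    o.append(np.clip(a*(1.7 if n=='top' else 1.3),0,255).astype(np.uint8))
cv2.imwrite('pics/z15.png',np.hstack(o)[:,:,::-1])
```

```text
(no output)
```

View pics/z15.png

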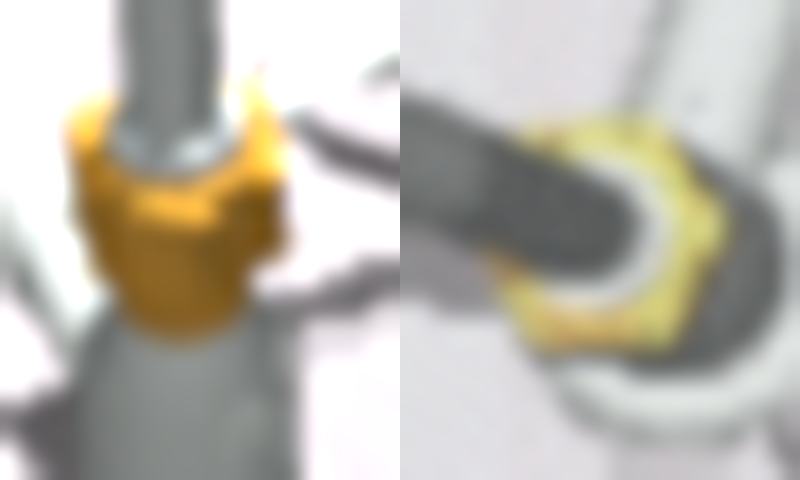

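Run:
```python
from h import *
A=[cv2.imread('pics/'+f)[270:300,256:282] for f in('side0.png','s5.png','s8.png')]+[np.load('avg_side.npy')[270:300,256:282,::-1]]
B=[cv2.imread('pics/'+f)[234:264,249:275] for f in('top0.png','t6.png','t7.png')]+[np.load('avg_top.npy')[234:264,249:275,::-1]]
f=lambda L,g:np.hstack([cv2.resize(a.astype(np.float32)*g,None,fx=7.6,fy=7.6,interpolation=cv2.INTER_CUBIC) for a in L])
cv2.imwrite('pics/z16.png',np.clip(np.vstack([f(A,1.3),f(B,1.7)]),0,255).astype(np.uint8))
```

```text
(no output)
```

View pics/z16.png

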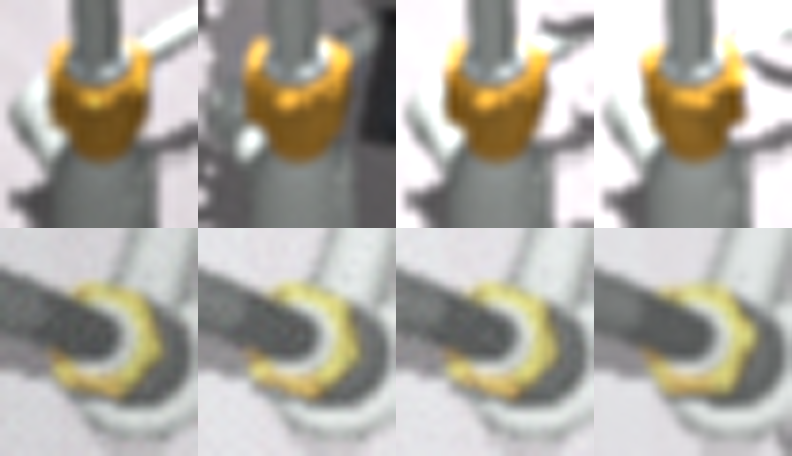

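```bash
cat > hexm.py <<'E'
from h import *
from scipy.optimize import least_squares
np.set_printoptions(precision=1,suppress=True,linewidth=150)
s=dict(np.load('last_top.npz'))
def prof(I,nm):
    K=16;x0,y0=246,230
    a=cv2.resize(I[y0:y0+38,x0:x0+34].astype(np.float32),None,fx=K,fy=K,interpolation=cv2.INTER_CUBIC)
    yel=(a[...,0]+a[...,1])/2-a[...,2]      # yellowness
    m=(yel>0.5*np.percentile(yel,97)).astype(np.uint8)
    c,_=cv2.findContours(m,cv2.RETR_EXTERNAL,cv2.CHAIN_APPROX_NONE);c=max(c,key=cv2.contourArea)[:,0]
    W=np.array([pix2world(s,x0+(p[0]+.5)/K-.5,y0+(p[1]+.5)/K-.5,z=.107)[:2] for p in c])*1000
    off=np.array([-1.0,3.8]);W=W+off
    return W,m
def fit(W,c0):
    # regular hexagon: support radius rho(theta), robust
    def f(p):
        d=W-p[:2];th=np.arctan2(d[:,1],d[:,0])-p[2];rr=np.hypot(*d.T)
        ph=(th+np.pi/6)%(np.pi/3)-np.pi/6      # angle from vertex direction 0
        # vertex at th=0 : radius = 16/cos(30-|ph|)
        return rr-p[3]/np.cos(np.pi/6-np.abs(ph))
    best=None
    for a in np.radians([0,15,30,45]):
        z=least_squares(f,[*c0,a,16],loss='soft_l1',f_scale=.7)
        if best is None or z.cost<best.cost:best=z
    return best
import sys
E
python3 - <<'E'
from hexm import *
L={'init':[cv2.imread('pics/top0.png')],'seat':[cv2.imread('pics/t6.png'),cv2.imread('pics/t7.png'),cv2.imread('pics/t8.png')],'on':[cv2.imread('pics/t10.png')]}
I={k:np.mean([b[...,::-1].astype(float) for b in v],0) for k,v in L.items()};I['now']=np.load('avg_top.npy')
for k,v in I.items():
    W,m=prof(v,k)
    # drop occluded boundary: keep directions away from pipe (pipe goes to +y)
    d=W-[575,-76.5];th=np.degrees(np.arctan2(d[:,1],d[:,0]));r_=np.hypot(*d.T)
    keep=(np.abs((th-80+180)%360-180)>55)&(r_>12)
    z=fit(W[keep],(575,-76.5));print(k,keep.sum(),'c',z.x[:2],'head',np.degrees(z.x[2])%60,'apothem',z.x[3],'cost',z.cost/keep.sum()*1000)
E
```

```text
init 545 c [576.  -76.8] head 16.85600955640783 apothem 16.099080110210856 cost 395.21005525585724
seat 538 c [575.8 -77. ] head 11.904917562821947 apothem 15.965539471582787 cost 383.9944904129675
on 517 c [575.8 -76.2] head 54.43381253249749 apothem 16.020196083376188 cost 439.48123808350545
now 553 c [576.  -76.5] head 31.99368190814421 apothem 16.279587444500155 cost 383.19231694750135
```

```bash
python3 -m inch '[[0,0,0,0,0.097,0],[0,0,0,0,0.097,0],[0,0,0,0,0.097,0],[0,0,0,0,0.097,0],[0,0,0,0,0.097,0],[28,1.5,4,0,0,0],[28,1.5,4,0,0,0],[28,1.5,4,0,0,0],[28,1.5,4,0,0,0],[28,1.5,3,0,0,0],[0,0,0,0,0,0],[0,0,0,0,0,0]]'
python3 - <<'E'
from h import *
ws();rot=frame(-4.3,90);plan([.4304,-.2865,.03],rot)
E
```

```text
clock: 26.32
tool_pos: [0.4307, -0.2862, 0.1378]
eef_rot: [0.479, -0.518, 0.521, -0.481]
contact_force: [0.2, 1.4, -5.0]
opening: 0.241
t 26.32 tcp [ 0.4307 -0.2862  0.1378] yaxis [ 0.004 -0.001 -1.   ] x [-0.078 -0.997  0.001] head -15.5 tilt 89.7 F [ 0.2  1.4 -5. ] M [ 0.12  0.16 -0.06] op 21.3 q [ 0.37  0.72  0.22  2.   -0.33  0.45 -0.82]
wrench head -4.5 az to nut 55.3 L 255.2 lat -220.6 F tool [-1.4  5.   0.1]
shift now [  0.2 107.8  -0.8] x 3 -> [ 0.1 35.9 -0.3] | rotvec [-0.004 -0.003  0.001] x 1 -> [-0.0045 -0.0034  0.0009]
shift in target frame [  0.3 107.8  -0.3]
```

```bash
python3 - <<'E'
from h import *
t=snap('top','t17.png');P=[]
for v in range(245,300):
    for u in range(338,380):
        z=t['range_z'][v,u]
        if z>0:
            p=pix2world(t,u,v,depth=z)
            if .06<p[2]<.2: P.append(p)
P=np.array(P)
for lo in np.arange(.46,.58,.02):
    m=(P[:,0]>=lo)&(P[:,0]<lo+.02)
    if m.sum(): print(round(lo,2),m.sum(),np.round(np.median(P[m,2]),4),'y',np.round(P[m,1].min(),3),np.round(P[m,1].max(),3))
E
python3 -m inch '[[0,30,0,0,0,0],[0,30,0,0,0,0],[0,30,0,0,0,0],[0,18,0,0,0,0],[0,10,0,0,0,0],[0,0,0,0,0,0],[0,0,0,0,0,0]]'
python3 - <<'E'
from h import *
ws()
E
```

```text
0.46 17 0.1474 y -0.294 -0.283
0.48 81 0.1443 y -0.304 -0.283
0.5 211 0.145 y -0.329 -0.267
0.52 149 0.1444 y -0.329 -0.265
0.54 98 0.1439 y -0.328 -0.272
0.56 8 0.1436 y -0.281 -0.275
clock: 26.95
tool_pos: [0.432, -0.2835, 0.0201]
eef_rot: [0.48, -0.517, 0.519, -0.482]
contact_force: [-0.4, -0.2, -3.4]
opening: 0.246
t 26.95 tcp [ 0.432  -0.2835  0.0201] yaxis [ 0.004  0.001 -1.   ] x [-0.074 -0.997 -0.001] head 7.6 tilt 89.8 F [-0.4 -0.2 -3.4] M [-0.01  0.15  0.02] op 21.6 q [ 0.44  0.93  0.09  2.03 -0.39  0.19 -0.77]
wrench head -4.2 az to nut 55.2 L 252.2 lat -217.2 F tool [ 0.2  3.4 -0.4]
```

Wrench is level. Lowering it the last 14 mm.

```bash
python3 -m inch '[[1,6,-1,0,0,0],[1,5,0,0,0,0],[0,2,0,0,0,0],[0,0,0,0,0,0],[0,0,0,0,0,0]]'
python3 - <<'E'
from h import *
ws()
E
```

```text
clock: 27.37
tool_pos: [0.4308, -0.2862, 0.0071]
eef_rot: [0.48, -0.517, 0.52, -0.482]
contact_force: [-0.1, -0.9, -4.2]
opening: 0.239
t 27.37 tcp [ 0.4308 -0.2862  0.0071] yaxis [ 0.005 -0.    -1.   ] x [-0.075 -0.997 -0.   ] head -1.5 tilt 89.7 F [-0.1 -0.9 -4.2] M [0.04 0.16 0.03] op 21.0 q [ 0.45  0.96  0.07  2.03 -0.39  0.16 -0.76]
wrench head -4.3 az to nut 55.3 L 255.1 lat -220.1 F tool [ 0.9  4.2 -0. ]
```

```bash
python3 -m inch '[[0,1.5,0,0,0,0],[0,0,0,0,0,0],[0,0,0,0,0,0]]'
python3 - <<'E'
from h import *
ws()
E
python3 -m inch '[[0,0,0,0,0,0],[0,0,0,0,0,0],[0,0,0,0,0,0],[0,0,0,0,0,0],[0,0,0,0,0,0]]' 46 20
python3 - <<'E'
from h import *
ws()
E
```

```text
clock: 27.62
tool_pos: [0.4309, -0.2862, 0.0056]
eef_rot: [0.48, -0.517, 0.52, -0.482]
contact_force: [-0.2, -0.0, -3.4]
opening: 0.24
t 27.62 tcp [ 0.4309 -0.2862  0.0056] yaxis [ 0.005 -0.    -1.   ] x [-0.075 -0.997 -0.   ] head -4.2 tilt 89.7 F [-0.2 -0.  -3.4] M [0.01 0.1  0.02] op 21.2 q [ 0.46  0.96  0.07  2.03 -0.39  0.16 -0.76]
wrench head -4.3 az to nut 55.3 L 255.1 lat -220.1 F tool [ 0.1  3.4 -0.2]
clock: 28.03
tool_pos: [0.4309, -0.2861, 0.0055]
eef_rot: [0.48, -0.517, 0.52, -0.482]
contact_force: [-0.7, -0.3, -0.7]
opening: 0.524
t 28.03 tcp [ 0.4309 -0.2861  0.0055] yaxis [ 0.005 -0.    -1.   ] x [-0.075 -0.997 -0.   ] head -2.6 tilt 89.7 F [-0.7 -0.3 -0.7] M [ 0.03 -0.    0.04] op 46.2 q [ 0.46  0.96  0.07  2.03 -0.39  0.16 -0.76]
wrench head -4.3 az to nut 55.3 L 255.1 lat -220.0 F tool [ 0.4  0.7 -0.7]
```

Released. Now I'll rise straight up and check.

```bash
python3 -m inch '[[0,-15,0,0,0,0],[0,-25,0,0,0,0],[0,-35,0,0,0,0],[0,-40,0,0,0,0],[0,-40,-30,0,0,0],[0,-30,-30,0,0,0],[0,0,0,0,0,0],[0,0,0,0,0,0]]'
python3 - <<'E'
from hexm import *
ws();a=snap('side','s18.png');snap('top','t18.png')
I=np.mean([r.snapshot('top')['img'].astype(float) for _ in range(6)],0)
W,m=prof(I,'x');d=W-[575,-76.5];th=np.degrees(np.arctan2(d[:,1],d[:,0]));r_=np.hypot(*d.T);keep=(np.abs((th-80+180)%360-180)>55)&(r_>12)
z=fit(W[keep],(575,-76.5));print(z.x[:2],np.degrees(z.x[2])%60)
E
```

```text
clock: 28.7
tool_pos: [0.375, -0.2825, 0.1846]
eef_rot: [0.479, -0.517, 0.521, -0.482]
contact_force: [-0.2, -0.3, -0.3]
opening: 0.52
t 28.7 tcp [ 0.4 -0.3  0.2] yaxis [ 0. -0. -1.] x [-0.1 -1.   0. ] head -12.5 tilt 89.6 F [-0.2 -0.3 -0.3] M [ 0.  0. -0.] op 45.9 q [ 0.4  0.6  0.2  2.1 -0.3  0.5 -0.8]
wrench head -4.4 az to nut 45.7 L 287.9 lat -221.0 F tool [ 0.3  0.3 -0.1]
[576.  -76.4] 32.06685341402145
```

View pics/t18.png

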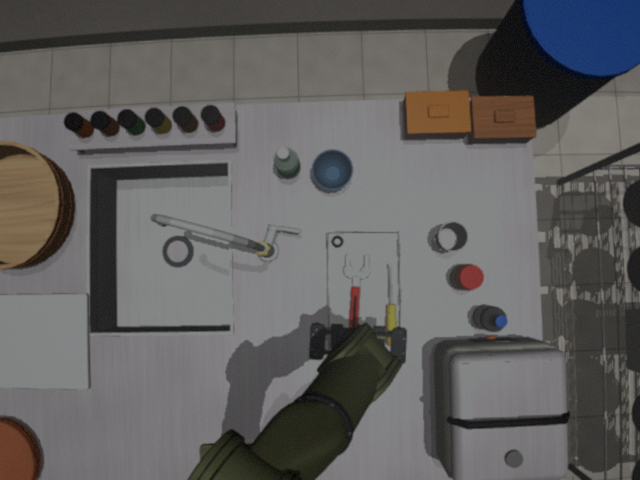

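View pics/s18.png

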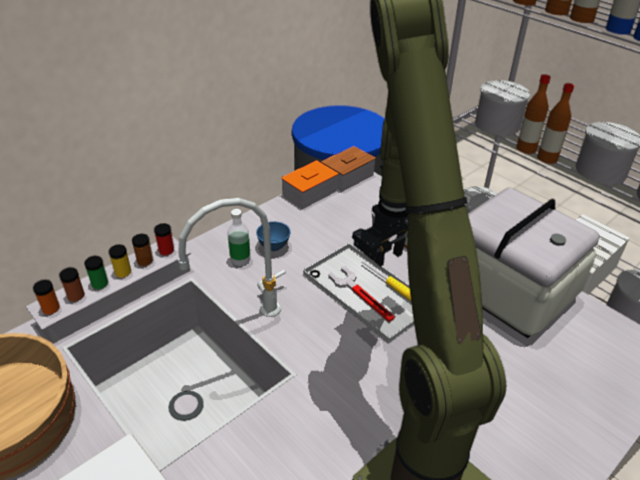

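Run:
```python
from plant import r
print(r.finish_job())
```

```text
the job is handed in; nothing more can be done
None
```

I ran the nut down by hand, nipped it up with the wrench, and handed the job in at about 29 s on the clock. `finish_job` gave no verdict.

- **Seating:** I turned the nut about 76° clockwise with a 12 N pinch. I regripped it 60° round to confirm. Both times the pads opened from about 32 to 34.5 mm as the nut stopped turning, and both readings put the seat at the same angle to within about 1°.
- **Tightening:** I swung the wrench on the nut from 65° to 19°. Allowing about 5° for play in the jaw, that is about 0.72 rad.
    - The change in the nut's angle between the top pictures gives 0.70 rad.
    - The final picture's nut angle taken on its own gives only 0.58 rad. That measurement read about 7° high on the seated nut too, so I trust the 0.70–0.72 figures. All of them are inside 0.5 to 1.1.
- **Taking the wrench off:** It jammed on the nut, with about 16 N of pull. It came free after a small wiggle, and the nut's angle read the same in the pictures taken after it came off and at the end.
- **Last pictures:** The wrench lies flat in the tray where it started. The spout mouth is where it was at the start, over the sink. No bystander appears to have moved by eye. The arm was clear, with a contact force reading of about 0.5 N, which is noise.
- **Early detour:** My first approach to the nut ran joints 5 and 6 up against the ends of their ranges. They did not read past them, and I went in from the other side instead.

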